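Range the condiments on their stand by height

TASK

Stand the four condiments - pepper mill, oil bottle, spice jar and salt shaker - upright on the four cork pads of the wooden stand, one in the middle of each pad, in order of height: the tallest next to the stand's tall end board, falling to the shortest next to its low end board. Leave the round lidded wooden salt pot where it stands.

Things in the scene. Friction and masses are not known exactly. Their poses are not given: they have to be found in the camera images.
- pepper_mill_mid (a point): dark brown wooden pepper mill with a waist and a rounded head, standing upright, loose, 170 mm tall (the tallest), 0.18 kg; round foot 58 mm across, head 49 mm across between 123 and 159 mm above its foot, with a 12 mm metal knob on top. The point is its centre, half-way up (85 mm above its foot); z is its axis, up
- oil_flask_mid (a point): small glass oil bottle with a cork, standing upright, loose, 149 mm tall (second tallest), 0.38 kg; round body 62 mm across up to 70 mm above its foot, then a neck 25 mm across, straight and solid to grasp from 70 to 133 mm above its foot. The point is its centre, half-way up (74.5 mm above its foot); z is its axis, up
- spice_jar_mid (a point): glass spice jar with a dark cap and dark label, standing upright, loose, 105 mm tall (third tallest), 0.11 kg; round, 41 mm across all the way up. The point is its centre, half-way up (52.5 mm above its foot); z is its axis, up
- salt_shaker_mid (a point): glass salt shaker with a domed grey metal top, standing upright, loose, 90 mm tall (the shortest), 0.1 kg; round, 44 mm across up to 66 mm above its foot, then narrowing to 34 mm. The point is its centre, half-way up (45 mm above its foot); z is its axis, up
- pad_1: round flat cork pad no. 1 of 4, 72 mm across, 3 mm thick, fixed on the stand (a fixed dark wooden board 104 mm wide, its side lips 20 mm high); its top is 15 mm above the worktop, its origin is the centre of its underside, 12 mm above the worktop. The pads lie in one straight row, 80 mm apart, in the order 1, 2, 3, 4; pad 1 is at the row's end nearer the robot
- pad_2: round flat cork pad no. 2 of 4, 72 mm across, 3 mm thick, fixed on the stand (a fixed dark wooden board 104 mm wide, its side lips 20 mm high); its top is 15 mm above the worktop, its origin is the centre of its underside, 12 mm above the worktop. The pads lie in one straight row, 80 mm apart, in the order 1, 2, 3, 4; pad 1 is at the row's end nearer the robot
- pad_3: round flat cork pad no. 3 of 4, 72 mm across, 3 mm thick, fixed on the stand (a fixed dark wooden board 104 mm wide, its side lips 20 mm high); its top is 15 mm above the worktop, its origin is the centre of its underside, 12 mm above the worktop. The pads lie in one straight row, 80 mm apart, in the order 1, 2, 3, 4; pad 1 is at the row's end nearer the robot
- pad_4: round flat cork pad no. 4 of 4, 72 mm across, 3 mm thick, fixed on the stand (a fixed dark wooden board 104 mm wide, its side lips 20 mm high); its top is 15 mm above the worktop, its origin is the centre of its underside, 12 mm above the worktop. The pads lie in one straight row, 80 mm apart, in the order 1, 2, 3, 4; pad 1 is at the row's end nearer the robot
- cheek_tall: the stand's tall end board: upright dark wooden board across one end of the row (beside pad 1 or pad 4; a low one, 46 mm high, is at the other), 12 mm thick, 104 mm wide, a brass ball on top, 131 mm high in all; its origin is the centre of its lower edge, 51 mm from the nearest pad's centre. A fixed dish rack (x 0.36 to 0.61 m, y -0.215 to 0.135, plates up to 250 mm high) stands between stand and condiments
- salt_pot_mid (a point): round light wooden salt pot with a flat swivel lid and a small peg on it, loose, 70 mm across and 68 mm tall; to be left alone. The point is its centre, half-way up (34 mm above the worktop). It stands among the condiments, to the right of the dish rack. Above the back of the worktop, from 0.595 m ahead of the robot's base, hang a shelf 0.52 m up (right), a plant (middle) and a shelf 0.70 m up (left)
Mind the look-alikes: they are no part of the job. Leave any green or orange look-alike of the part that bears spice_jar_mid alone.

How it is judged:
By the outcome, as a careful person would: the job done as asked, in the order asked, and still so for the second after the job is handed in, with the robot touching nothing.
It also fails if it takes over 144 s, if anything falls off the work surface, if the arm or the gripper's body presses on something with over 40 N, if the wrist force passes 120 N, or if a joint passes its speed limit or range.

ROBOT

A 6-joint arm with a two-finger parallel gripper is mounted at the origin on a cart in front of the work surface, level with it; the furniture and walls round the work are solid. World frame = base frame: x ahead of the robot, y to its left, z up, the work surface at z = 0. Lengths are in m, angles in rad, forces in N, time in s.
With the tool pointing down it reaches from about 0.325 to 0.875 m from the base axis. Payload 4.4 kg.
Tool frame: the origin (TCP) lies at the very end of the fingers, on their centre line; the grasp point (between the pads) lies 19 mm behind it (ctrl.grasp_offset is the distance from the TCP to the grasp point, in m); z points along the fingers, y is the direction in which the jaws open and shut (so a half turn about z gives the same grasp; the last joint's range is limited). The gripper opens to 85 mm and grips with 20 to 120 N. Pads are 22 mm wide; open, the fingers measure 114 mm over their backs; the gripper's body (76 mm by 85 mm) begins 54 mm behind the grasp point. The pads swing forward as they close: fully open they stand 13 mm farther back than shut.
Start: joints at [1.103, 0.207, 1.542, -0, 1.393, -0.15], TCP at [0.18, 0.546, 0.231] pointing down, gripper open.
Joint ranges: [-2.73, 2.73], [-0.86, 2.22], [0.23, 2.46], [-1.11, 4.25], [0.08, 2.63], [-2.82, 2.82]. Speed limits (rad/s): [2.79, 2.79, 3.14, 3.14, 3.14, 3.14].

INTERFACE

Orientations are given as a unit quaternion [x, y, z, w].
In Python, from rig import ctrl gives the robot as it stands.
- The arm moves only by the shell command python3 -m pendant 'ROWS' [OPENING] [FORCE]. ROWS is JSON, a list of rows, each a list of 2 entries, a list of its own where there are three numbers: the shift along the tool's x, y, z normalised to -1 to 1, where 1 is 0.04 m, then the turn, a rotation vector about the tool's x, y, z normalised to -1 to 1, where 1 is 5 degrees. In form: [[[dx, dy, dz], [rx, ry, rz]], ...]. A call has 1 to 20 rows; each row shifts and turns the commanded pose from where the row before left it, along the tool's axes as they then stand; what a row does not reach is not made up. A row lasts 1/8 s, in which the tool goes at most 62.5 mm and 10.7 degrees, less where a joint would pass 70% of its speed; a pose out of reach is approached as far as the arm can. A call with a number of a shift or a turn outside -1 to 1 is refused whole. A call with a gripper value outside its range is refused whole. OPENING is the closure, from -1 (fully open) to 1 (shut), set as the call begins (- or left out, the last holds). The fingers move at their own pace and stop on an object; FORCE is the grip in N (left out, the last holds). Time passes only in rows, so rows that do not move let the fingers close. It gives the time, the measured TCP pose, the force and the opening at its end, in the units of the state.
- ctrl.observe(): the state, without advancing time (a new reading comes with each control period).
- ctrl.get_image(name): name is "scene" or "top" or "wrist"; returns a dict with "img" (420x560x3 uint8, blue, green, red), "fx", "fy", "cx", "cy" (pixels), "R" (3x3) and "t" (3): a world point X has camera coordinates R X + t. Camera axes: x right, y down, z forward; pixel columns grow to the right and rows downward; lengths in m; the calibration is good to about 2 mm. A picture is of the moment at which its call begins. There is no depth.
- ctrl.finish_job(): hands the job in, once; it reports no verdict.
Trained networks look in a picture, given as the dict that the camera call returned (one of the last four; its "shot" number tells which), for a name from the list of things; names that differ only in an ending like _2 or _b are one class to them, and where a whole thing is asked for, a point or a joint stands for the part that bears it (a point fixed in the world has none). Each returns a list of dicts, best first, with "score" (0 to 1); they miss things now and then, are a little off and sometimes report something else, mostly with a low value. They report only what shows in the picture. A call takes as long as a camera call. They do not tell look-alikes from the thing itself.
- ctrl.look_for(picture, target): "rect" ([left, top, width, height] in pixels, round what is visible of it).
- ctrl.pinpoint(picture, target): "at" ([column, row] in pixels: a listed point, or the origin of a listed thing).
The state is a dict: "time": time; "joint_positions": joint angles; "qvel": joint speeds; "joint_torque": joint torques, N m; "eef_pos": TCP position; "orientation": TCP orientation; "ft_force": force on the tool from outside, world axes, zero at the start; "ft_torque": the same for the moment, N m; "gripper_width": finger opening in m.
Only numpy, scipy, OpenCV 4.12 (cv2) and the standard library are available. Lean on these libraries where they do the work, as an engineer would, in place of code of your own. Each camera call takes 0.05 s, during which the arm holds its last target.

## Working session

There is one attempt and no reset: what is moved stays moved. The work goes in short steps, Python scripts to look and compute and a shell command to move; the robot and the scene stay as the last step left them, time stands still between calls to the robot, and variables do not carry over. Pictures are saved under pics/ and viewed, and the job is handed in when it is done.

```bash
ls; mkdir -p pics; python3 - <<'E'
from rig import ctrl
import cv2
s=ctrl.observe(); print(s)
for n in ["scene","top","wrist"]:
    p=ctrl.get_image(n); cv2.imwrite(f"pics/a_{n}.png",p["img"]); print(n,p["fx"],p["cx"],p["R"],p["t"])
    for t in ["pepper_mill_mid","oil_flask_mid","spice_jar_mid","salt_shaker_mid","pad_1","cheek_tall","salt_pot_mid"]:
        print(t,[(r["at"],round(r["score"],2)) for r in ctrl.pinpoint(p,t)][:5])
E
```

```text
pics
{'time': 0.0, 'joint_positions': array([ 1.10246248e+00,  2.07425311e-01,  1.54297200e+00,  6.16343510e-06,
        1.39349187e+00, -1.50554496e-01]), 'qvel': array([ 1.39643320e-03, -1.74011008e-03,  3.50008507e-05,  1.24138242e-03,
       -1.44651529e-03,  3.57921845e-04]), 'joint_torque': array([-1.38208492e-03, -3.83037758e+01, -2.91593510e+01, -2.80962540e-04,
        1.07153272e-02,  1.06996166e-05]), 'eef_pos': array([0.17935435, 0.54551084, 0.23011418]), 'orientation': array([ 1.58222402e-01,  9.87402832e-01, -1.09280388e-03, -3.52569530e-04]), 'ft_force': array([-0.54663942, -0.36981107, -0.54851288]), 'ft_torque': array([-0.04498267,  0.00763353, -0.03538494]), 'gripper_width': 0.08522037781286412}
scene 490.7362703646555 273.4904906258384 [[ 0.79965662 -0.6001676   0.01865869]
 [-0.25235713 -0.36410972 -0.89651547]
 [ 0.54485335  0.71219588 -0.44261931]] [-0.41192801  0.18977853  1.21922622]
pepper_mill_mid [([359.6, 247.9], 0.7)]
oil_flask_mid [([381.2, 276.1], 0.97)]
spice_jar_mid [([273.8, 272.4], 0.86), ([296.8, 256.1], 0.84), ([300.2, 291.6], 0.62)]
salt_shaker_m
[... 449 characters left out ...]
0.75)]
spice_jar_mid [([357.3, 239.3], 0.7), ([389.2, 269.0], 0.57), ([364.6, 268.0], 0.55)]
salt_shaker_mid [([391.2, 235.9], 0.72), ([198.9, 205.7], 0.45)]
pad_1 [([199.6, 205.7], 0.83), ([185.3, 222.8], 0.73), ([169.5, 241.7], 0.66), ([211.6, 190.6], 0.53)]
cheek_tall [([160.5, 255.8], 0.71)]
salt_pot_mid [([356.7, 216.4], 0.86)]
wrist 345.4981198041881 273.574113515911 [[ 3.10971912e-01  9.50419018e-01  4.00329856e-04]
 [ 9.08521054e-01 -2.97386760e-01  2.93514240e-01]
 [ 2.79080568e-01 -9.09109762e-02 -9.55954618e-01]] [-0.57460306 -0.03898268  0.37950719]
pepper_mill_mid []
oil_flask_mid []
spice_jar_mid []
salt_shaker_mid []
pad_1 []
cheek_tall [([192.6, 336.5], 0.89)]
salt_pot_mid []
```

```bash
python3 - <<'E'
import cv2
for n,(x,y,w,h) in {"scene":(140,130,300,220),"top":(120,140,340,180)}.items():
    i=cv2.imread(f"pics/a_{n}.png"); c=i[y:y+h,x:x+w]; cv2.imwrite(f"pics/a_{n}_c.png",cv2.resize(c,None,fx=780/w if 780/w*h<600 else 590/h,fy=780/w if 780/w*h<600 else 590/h,interpolation=cv2.INTER_CUBIC))
E
```

```text
(no output)
```

View pics/a_scene.png

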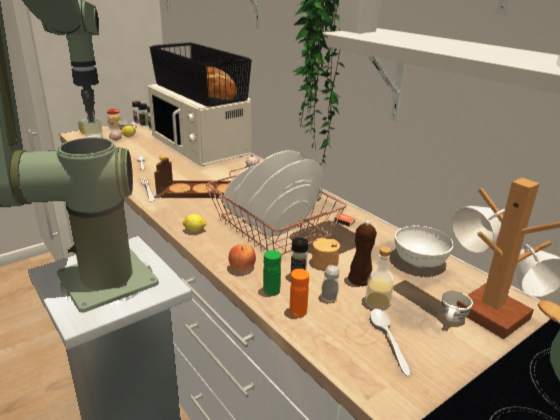

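View pics/a_scene_c.png

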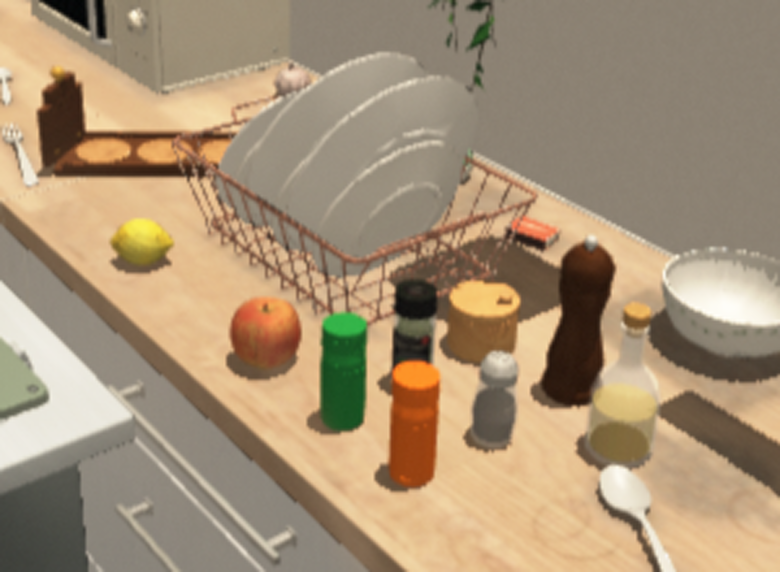

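View pics/a_top_c.png

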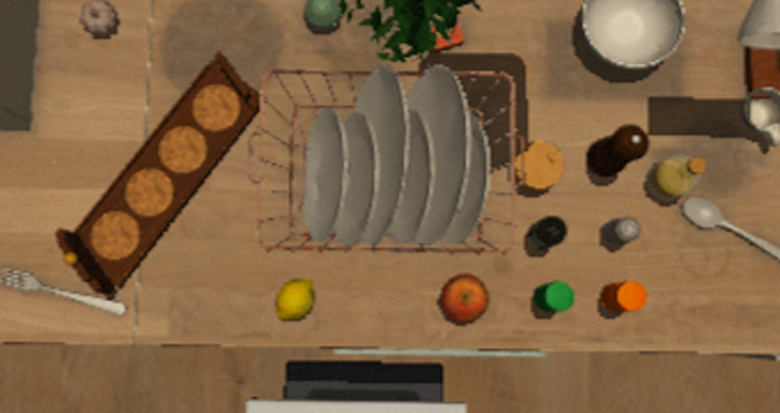

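View pics/a_wrist.png

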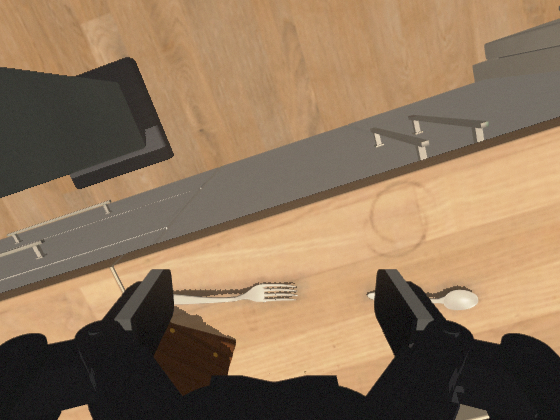

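The tall end board, with its brass ball, is next to pad 1 at top pixel (160,256). The pads run from (170,242) to (212,190) in the top view. The true spice jar (dark cap) is at (357,239), and the green and orange ones are decoys. Next I'll triangulate.

```bash
cat > h.py <<'E'
import numpy as np, cv2
from rig import ctrl
def ray(p,uv):
    R=np.array(p["R"]);t=np.array(p["t"])
    d=R.T@np.array([(uv[0]-p["cx"])/p["fx"],(uv[1]-p["cy"])/p["fy"],1.]); return -R.T@t,d
def onz(p,uv,z):
    c,d=ray(p,uv); return c+d*(z-c[2])/d[2]
def tri(obs):
    A=0;b=0
    for p,uv in obs:
        c,d=ray(p,uv); d=d/np.linalg.norm(d); M=np.eye(3)-np.outer(d,d); A=A+M;b=b+M@c
    return np.linalg.solve(A,b)
def proj(p,X):
    q=np.array(p["R"])@np.array(X)+np.array(p["t"]); return np.array([p["fx"]*q[0]/q[2]+p["cx"],p["fy"]*q[1]/q[2]+p["cy"]])
E
python3 - <<'E'
from h import *
np.set_printoptions(precision=4,suppress=True)
S=ctrl.get_image("scene");T=ctrl.get_image("top")
s={"pepper":((359.6,247.9),(393.5,204.2),.085),"oil":((381.2,276.1),(417.1,212.1),.0745),"spice":((296.8,256.1),(357.3,239.3),.0525),"salt":((332.4,283.5),(391.2,235.9),.045),"pot":((326.3,249),(356.7,216.4),.034)}
for k,(a,b,z) in s.items(): print(k,tri([(S,a),(T,b)]),onz(S,a,z),onz(T,b,z))
# pads: cork colour in top
im=cv2.cvtColor(T["img"],cv2.COLOR_BGR2HSV); 
P=[(170.1,242.4),(185,223.3),(199.8,205),(214.2,186.2)]
for u in P: print(onz(T,u,.015), im[int(u[1]),int(u[0])])
c=cv2.resize(T["img"][170:270,150:240],None,fx=6,fy=6,interpolation=cv2.INTER_CUBIC); cv2.imwrite("pics/b_pads.png",c)
c=cv2.resize(T["img"][180:290,340:440],None,fx=5.4,fy=5.4,interpolation=cv2.INTER_CUBIC); cv2.imwrite("pics/b_items.png",c)
E
```

```text
pepper [ 0.5014 -0.3742  0.1008] [ 0.5122 -0.3545  0.085 ] [ 0.5108 -0.3839  0.085 ]
oil [ 0.4836 -0.4593  0.0738] [ 0.4769 -0.4581  0.0745] [ 0.4876 -0.4628  0.0745]
spice [ 0.3928 -0.2661  0.06  ] [ 0.3953 -0.2554  0.0525] [ 0.3979 -0.2705  0.0525]
salt [ 0.4076 -0.3817  0.0392] [ 0.3961 -0.3854  0.045 ] [ 0.4115 -0.3838  0.045 ]
pot [ 0.4763 -0.2714  0.052 ] [ 0.5001 -0.2516  0.034 ] [ 0.4765 -0.2726  0.034 ]
[0.3816 0.3544 0.015 ] [ 14 187 158]
[0.4472 0.3074 0.015 ] [ 14 180 156]
[0.511 0.26  0.015] [ 14 184 158]
[0.5774 0.2133 0.015 ] [ 15 191 152]
```

View pics/b_pads.png

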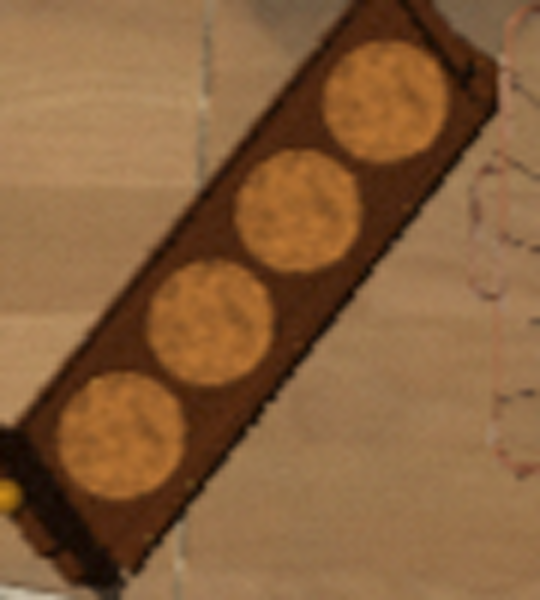

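View pics/b_items.png

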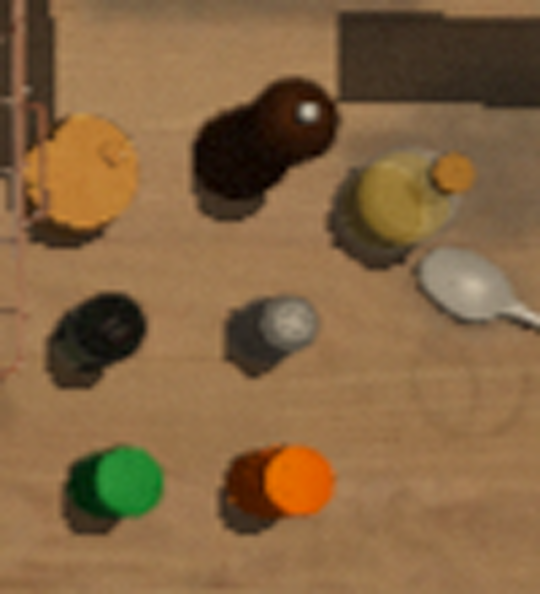

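```bash
cat >> h.py <<'E'
def pads(T):
    hsv=cv2.cvtColor(T["img"],cv2.COLOR_BGR2HSV); out=[]
    return out
def rel(target, R=None):
    "units in tool axes from current measured tcp to world target"
    from scipy.spatial.transform import Rotation as Ro
    s=ctrl.observe(); M=Ro.from_quat(s["orientation"]).as_matrix()
    return M.T@(np.array(target)-s["eef_pos"])/.04
E
python3 -m pendant '[[[0,0,-1],[0,0,1]],[[0,0,-1],[0,0,1]],[[0,0,-1],[0,0,1]],[[0,0,-1],[0,0,0.52]],[[0,0,0],[0,0,0]],[[0,0,0],[0,0,0]]]'
python3 - <<'E'
from h import *
np.set_printoptions(precision=4,suppress=True)
s=ctrl.observe();print(s["joint_positions"],s["eef_pos"],s["orientation"])
T=ctrl.get_image("top")
m=cv2.inRange(cv2.cvtColor(T["img"],cv2.COLOR_BGR2HSV),(10,140,110),(20,255,255))
n,l,st,c=cv2.connectedComponentsWithStats(m[160:270,150:240])
for i in range(1,n):
    if st[i,4]>150: print(st[i],c[i]+[150,160],onz(T,c[i]+[150,160],.015))
from itertools import product
# items tops from top image
for k,(x,y,z) in {"pepper":(308,112,.168),"oil":(453,173,.147),"spice":(118,326,.104),"salt":(290,321,.088)}.items():
    print(k,onz(T,((x+.5)/5.4-.5+340,(y+.5)/5.4-.5+180),z))
print(rel([.36,-.12,.39]))
E
```

```text
time: 2.05
eef_pos: [0.1796, 0.546, 0.3905]
orientation: [0.307, 0.952, -0.0, -0.0]
ft_force: [0.2, -0.7, -0.6]
gripper_width: 0.0854
[ 1.1025  0.1342  1.3037 -0.      1.7046  0.1564] [0.1796 0.546  0.3905] [ 0.3073  0.9516 -0.0004 -0.0001]
[ 54  17  21  20 333] [213.7838 186.5556] [0.5761 0.2147 0.015 ]
[ 39  35  21  20 338] [199.2959 204.7367] [0.5119 0.2617 0.015 ]
[ 25  53  21  21 343] [184.7347 223.3469] [0.447  0.3083 0.015 ]
[ 10  72  21  21 351] [169.8376 242.1624] [0.3823 0.3553 0.015 ]
pepper [ 0.5082 -0.3724  0.168 ]
oil [ 0.4778 -0.4599  0.147 ]
spice [ 0.3912 -0.2747  0.104 ]
salt [ 0.3971 -0.3795  0.088 ]
[-13.3953 -10.8581   0.0253]
```

```bash
python3 -m pendant '[[[-0.9,-0.49,0],[0,0,0]],[[-0.9,-0.49,0],[0,0,0]],[[-0.9,-0.49,0],[0,0,0]],[[-0.9,-0.49,0],[0,0,0]],[[-0.9,-0.49,0],[0,0,0]],[[-0.9,-0.49,0],[0,0,0]],[[-0.9,-0.49,0],[0,0,0]],[[-0.9,-0.49,0],[0,0,0]],[[0,0,0],[0,0,0]]]'
python3 -m pendant '[[[-0.75,-0.56,0],[0,0,0]],[[-0.75,-0.56,0],[0,0,0]],[[-0.75,-0.56,0],[0,0,0]],[[-0.75,-0.56,0],[0,0,0]],[[-0.75,-0.56,0],[0,0,0]],[[-0.75,-0.56,0],[0,0,0]],[[-0.75,-0.56,0],[0,0,0]],[[0,0,0],[0,0,0]]]'
python3 -c "
from h import *
print(ctrl.observe()['joint_positions'])"
```

```text
time: 3.22
eef_pos: [0.3218, 0.2485, 0.3895]
orientation: [0.31, 0.951, -0.001, -0.001]
ft_force: [0.2, 0.3, -0.2]
gripper_width: 0.0856
time: 4.22
eef_pos: [0.4002, -0.0003, 0.3897]
orientation: [0.309, 0.951, -0.0, -0.002]
ft_force: [-0.2, 0.6, -0.6]
gripper_width: 0.0855
[-2.17953056e-01 -2.58509214e-01  1.67633978e+00  1.60827806e-04
  1.72701968e+00 -1.16099952e+00]
```

```bash
python3 -m pendant '[[[-0.73,-0.74,0],[0,0,0]],[[-0.73,-0.74,0],[0,0,0]],[[-0.73,-0.74,0],[0,0,0]],[[-0.73,-0.74,0],[0,0,0]],[[-0.73,-0.74,0],[0,0,0]],[[-0.73,-0.74,0],[0,0,0]],[[-0.73,-0.74,0],[0,0,0]],[[-0.73,-0.74,0],[0,0,0]],[[0,0,0],[0,0,0]],[[0,0,0],[0,0,0]]]'
python3 - <<'E'
from h import *
np.set_printoptions(precision=4,suppress=True)
W=ctrl.get_image("wrist"); cv2.imwrite("pics/c_w.png",W["img"])
S=ctrl.get_image("scene")
print(ctrl.observe()["joint_positions"],-np.array(W["R"]).T@W["t"])
for t,z in [("pepper_mill_mid",.085),("oil_flask_mid",.0745),("spice_jar_mid",.0525),("salt_shaker_mid",.045),("salt_pot_mid",.034)]:
    for r in ctrl.pinpoint(W,t)[:4]: print(t,r["at"],round(r["score"],2),onz(W,r["at"],z))
E
```

```text
time: 5.48
eef_pos: [0.4515, -0.3265, 0.3904]
orientation: [0.307, 0.952, 0.001, -0.001]
ft_force: [-0.3, 0.2, 0.2]
gripper_width: 0.0854
[-0.7818  0.0945  1.3461  0.0005  1.7016 -1.7296] [ 0.3904 -0.2838  0.5337]
pepper_mill_mid [273.1, 219.5] 0.78 [ 0.5143 -0.3723  0.085 ]
oil_flask_mid [208.8, 230.6] 0.66 [ 0.4776 -0.4581  0.0745]
spice_jar_mid [235.2, 42.1] 0.78 [ 0.3021 -0.2793  0.0525]
spice_jar_mid [283.3, 98.4] 0.77 [ 0.3933 -0.2689  0.0525]
spice_jar_mid [172.6, 89.1] 0.61 [ 0.2989 -0.3806  0.0525]
salt_shaker_mid [219.8, 149.4] 0.94 [ 0.3972 -0.3805  0.045 ]
salt_pot_mid [325.0, 154.3] 0.66 [ 0.4913 -0.2636  0.034 ]
```

View pics/c_w.png

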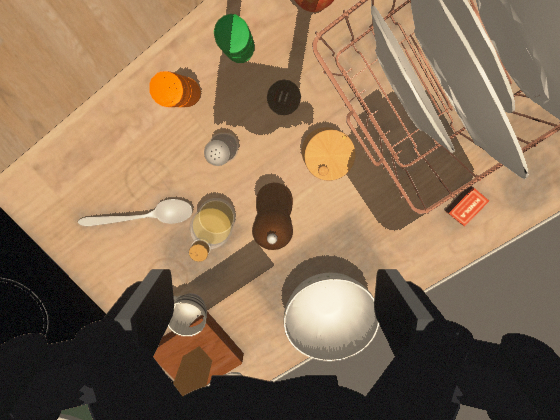

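The wrist view shows the pepper knob at (271,239), oil cork (198,250), jar cap (284,97) and shaker top (218,152). I'll refine from these tops.

```bash
python3 - <<'E'
from h import *
np.set_printoptions(precision=4,suppress=True)
W=ctrl.get_image("wrist")
im=W["img"]
for k,(u,v,z) in {"pepper":(271,239,.168),"oil":(198.5,251,.149),"spice":(284,97,.105),"salt":(218,151,.088)}.items(): print(k,onz(W,(u,v),z))
cv2.imwrite("pics/d1.png",cv2.resize(im[70:270,160:330],None,fx=3,fy=3,interpolation=cv2.INTER_CUBIC))
for p,o in [((.508,-.3725),.0)]: print(rel([*p,.20]))
E
```

```text
pepper [ 0.5094 -0.3735  0.168 ]
oil [ 0.477  -0.4587  0.149 ]
spice [ 0.3923 -0.2706  0.105 ]
salt [ 0.3969 -0.3771  0.088 ]
[-1.8079 -0.0765  4.7916]
```

View pics/d1.png

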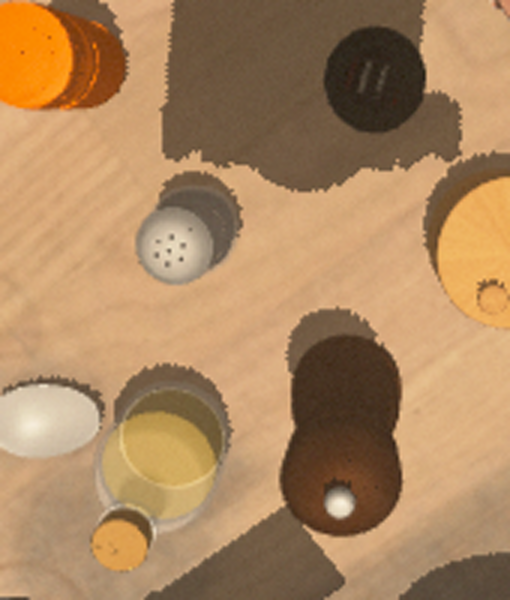

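```bash
python3 -m pendant '[[[-0.91,-0.04,0],[0,0,0]],[[-0.91,-0.03,0],[0,0,0]],[[0,0,1],[0,0,0]],[[0,0,1],[0,0,0]],[[0,0,1],[0,0,0]],[[0,0,1],[0,0,0]],[[0,0,0.7],[0,0,0]],[[0,0,0],[0,0,0]]]'
python3 - <<'E'
from h import *
np.set_printoptions(precision=4,suppress=True)
W=ctrl.get_image("wrist"); cv2.imwrite("pics/e_w.png",W["img"])
print(rel([.509,-.3715,.12]))
E
```

```text
time: 6.88
eef_pos: [0.5067, -0.3715, 0.2]
orientation: [0.307, 0.952, 0.002, -0.003]
ft_force: [-0.5, -0.1, -0.2]
gripper_width: 0.0855
[-0.0108  0.0379  2.0623]
```

View pics/e_w.png

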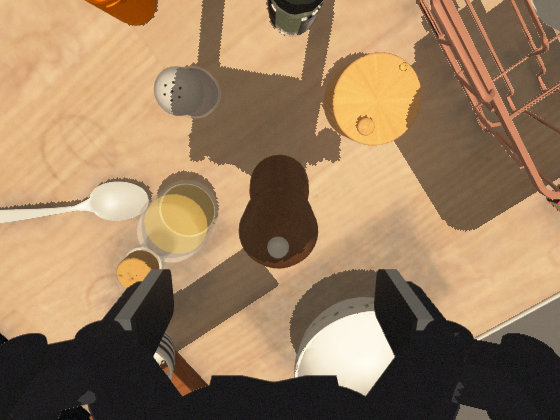

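```bash
python3 - <<'E'
from h import *
np.set_printoptions(precision=4,suppress=True)
W=ctrl.get_image("wrist")
X=onz(W,(278,247),.168);print(X,rel([X[0],X[1],.12]),rel([X[0],X[1],.168])*40)
E
```

```text
[ 0.5107 -0.3722  0.168 ] [-0.0177  0.0536  2.1072] [-0.7658  2.1366 36.2888]
```

```bash
python3 -m pendant '[[[0,0.05,0.7],[0,0,0]],[[0,0,0.7],[0,0,0]],[[0,0,0.6],[0,0,0]],[[0,0,0],[0,0,0]],[[0,0,0],[0,0,0]]]'
python3 -m pendant '[[[0,0,0],[0,0,0]],[[0,0,0],[0,0,0]],[[0,0,0],[0,0,0]],[[0,0,0],[0,0,0]],[[0,0,0],[0,0,0]],[[0,0,0],[0,0,0]]]' 1 40
```

```text
time: 7.6
eef_pos: [0.5108, -0.3727, 0.1259]
orientation: [0.307, 0.952, -0.001, 0.002]
ft_force: [-0.1, -0.8, 0.4]
gripper_width: 0.0857
time: 8.35
eef_pos: [0.5105, -0.3722, 0.1251]
orientation: [0.307, 0.952, -0.001, 0.001]
ft_force: [0.1, -0.1, 6.0]
gripper_width: 0.0462
```

```bash
python3 -m pendant '[[[0,0,-0.5],[0,0,0]],[[0,0,-1],[0,0,0]],[[0,0,-1],[0,0,0]],[[0,0,-1],[0,0,0]],[[0,0,-1],[0,0,0]],[[0,0,-1],[0,0,0]],[[0,0,-1],[0,0,0]],[[0,0,-0.6],[0,0,0]],[[0,0,0],[0,0,0]]]'
python3 - <<'E'
from h import *
np.set_printoptions(precision=4,suppress=True)
S=ctrl.get_image("scene"); cv2.imwrite("pics/f_s.png",S["img"])
for a in ([.45,-.3265,.41],[.40,0,.41],[.32,.25,.41]): print(rel(a))
E
```

```text
time: 9.48
eef_pos: [0.51, -0.3719, 0.4107]
orientation: [0.307, 0.952, -0.001, 0.003]
ft_force: [-0.1, -0.6, -2.5]
gripper_width: 0.0464
[ 1.8638  0.0408 -0.0486]
[ 7.6535  5.9287 -0.0592]
[12.9323  9.8269 -0.0685]
```

View pics/f_s.png

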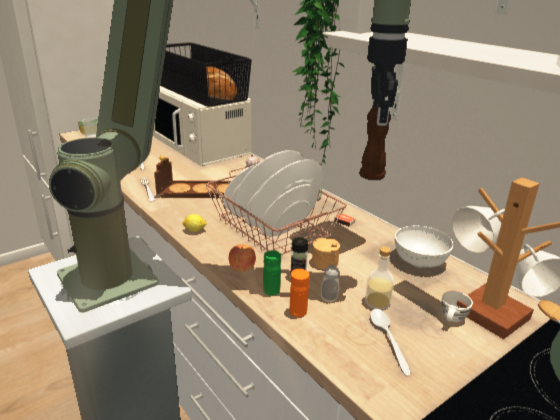

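```bash
python3 -m pendant '[[[0.77,0.59,0],[0,0,0]],[[0.77,0.59,0],[0,0,0]],[[0.77,0.59,0],[0,0,0]],[[0.77,0.59,0],[0,0,0]],[[0.77,0.59,0],[0,0,0]],[[0.77,0.59,0],[0,0,0]],[[0.77,0.59,0],[0,0,0]],[[0.77,0.59,0],[0,0,0]],[[0.77,0.59,0],[0,0,0]],[[0.77,0.59,0],[0,0,0]],[[0,0,0],[0,0,0]]]'
python3 -m pendant '[[[0.55,0.69,0],[0,0,0]],[[0.55,0.69,0],[0,0,0]],[[0.55,0.69,0],[0,0,0]],[[0.55,0.69,0],[0,0,0]],[[0.55,0.69,0],[0,0,0]],[[0.55,0.69,0],[0,0,0]],[[0.55,0.69,0],[0,0,0]],[[0.55,0.69,0],[0,0,0]],[[0.55,0.69,0],[0,0,0]],[[0.55,0.69,0],[0,0,0]],[[0,0,0],[0,0,0]],[[0,0,0],[0,0,0]]]'
python3 - <<'E'
from h import *
np.set_printoptions(precision=4,suppress=True)
W=ctrl.get_image("wrist"); cv2.imwrite("pics/g_w.png",W["img"])
print(rel([.3823,.3553,.22]))
m=cv2.inRange(cv2.cvtColor(W["img"],cv2.COLOR_BGR2HSV),(9,120,90),(22,255,255))
n,l,st,c=cv2.connectedComponentsWithStats(m)
for i in range(1,n):
    if st[i,4]>250: print(st[i],c[i],onz(W,c[i],.015))
for i in range(4): print(ctrl.pinpoint(W,"pad_1")[:4]) if i==0 else None
E
```

```text
time: 10.9
eef_pos: [0.3963, 0.0022, 0.4055]
orientation: [0.306, 0.952, 0.0, -0.002]
ft_force: [1.0, -1.7, -1.4]
gripper_width: 0.0462
time: 12.4
eef_pos: [0.3811, 0.3517, 0.4058]
orientation: [0.308, 0.951, -0.001, -0.001]
ft_force: [0.7, 0.1, -1.3]
gripper_width: 0.0462
[0.0315 0.1017 4.6571]
[ 245  114   74   71 3110] [281.437  145.9717] [0.3779 0.367  0.015 ]
[  0 248 177 100 939] [ 95.6411 287.3429] [ 0.3879 -0.0366  0.015 ]
[  0 285  17  29 292] [  5.5411 300.726 ] [ 0.3142 -0.1847  0.015 ]
[545 333  15  40 370] [553.5622 353.3811] [0.9821 0.5555 0.015 ]
[{'at': [279.5, 151.6], 'score': 0.95}, {'at': [278.1, 116.4], 'score': 0.52}]
```

View pics/g_w.png

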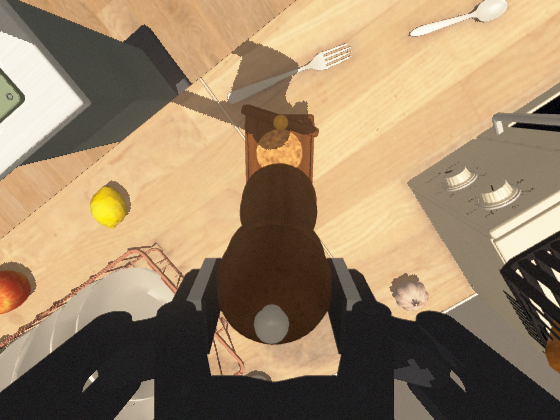

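```bash
python3 - <<'E'
from h import *
np.set_printoptions(precision=4,suppress=True)
W=ctrl.get_image("wrist")
s=ctrl.observe();e=s["eef_pos"]
print(onz(W,(279.5,151.6),.012))
for dz in (.045,.0,-.12): print(dz,proj(W,e+[0,0,dz]))
print(e)
E
```

```text
[0.3843 0.3596 0.012 ]
0.045 [275.3305 336.6912]
0.0 [274.9239 273.1517]
-0.12 [274.4655 201.5363]
[0.3812 0.3516 0.407 ]
```

```bash
python3 -m pendant '[[[0.04,0.08,0.8],[0,0,0]],[[0,0,1],[0,0,0]],[[0,0,1],[0,0,0]],[[0,0,1],[0,0,0]],[[0,0,1],[0,0,0]],[[0,0,0.7],[0,0,0]],[[0,0,0.4],[0,0,0]],[[0,0,0],[0,0,0]],[[0,0,0],[0,0,0]]]'
python3 - <<'E'
from h import *
np.set_printoptions(precision=4,suppress=True)
W=ctrl.get_image("wrist"); cv2.imwrite("pics/h_w.png",W["img"])
S=ctrl.get_image("scene"); cv2.imwrite("pics/h_s.png",cv2.resize(S["img"][90:230,100:290],None,fx=4,fy=4,interpolation=cv2.INTER_CUBIC))
print(rel([.382,.355,.143]))
E
```

```text
time: 13.68
eef_pos: [0.3826, 0.3567, 0.1729]
orientation: [0.308, 0.952, 0.001, 0.001]
ft_force: [-0.5, 1.5, -1.4]
gripper_width: 0.0461
[-0.0151 -0.0496  0.751 ]
```

View pics/h_w.png

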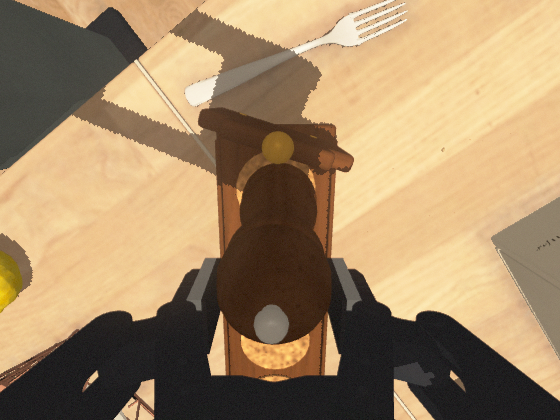

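View pics/h_s.png

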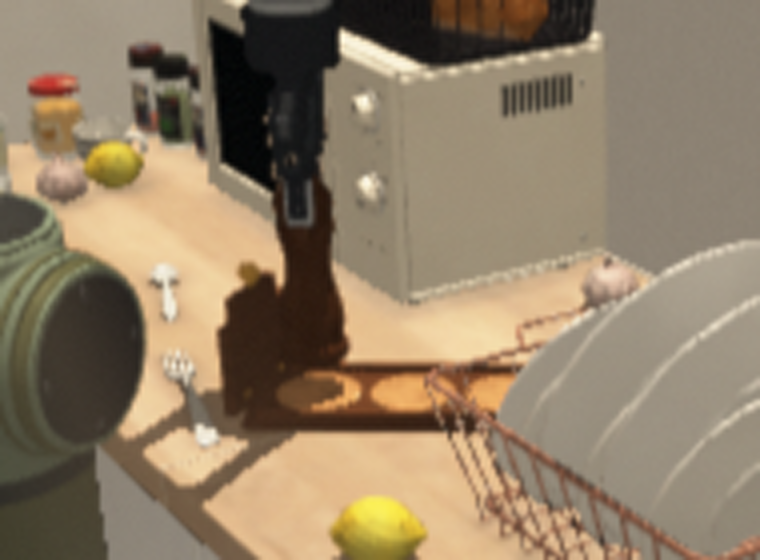

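```bash
python3 -m pendant '[[[0,0,0.3],[0,0,0]],[[0,0,0.3],[0,0,0]],[[0,0,0],[0,0,0]],[[0,0,0],[0,0,0]]]'; python3 -m pendant '[[[0,0,0.08],[0,0,0]],[[0,0,0],[0,0,0]],[[0,0,0],[0,0,0]]]'
```

```text
time: 14.28
eef_pos: [0.3814, 0.3562, 0.147]
orientation: [0.307, 0.952, -0.0, -0.0]
ft_force: [0.2, 0.2, -1.0]
gripper_width: 0.046
time: 14.65
eef_pos: [0.3816, 0.3563, 0.1442]
orientation: [0.307, 0.952, 0.0, 0.0]
ft_force: [-0.4, -0.1, -1.9]
gripper_width: 0.0462
```

```bash
python3 -m pendant '[[[0,0,0.06],[0,0,0]],[[0,0,0],[0,0,0]],[[0,0,0],[0,0,0]]]'
python3 - <<'E'
from h import *
np.set_printoptions(precision=4,suppress=True)
W=ctrl.get_image("wrist"); cv2.imwrite("pics/i_w.png",W["img"])
S=ctrl.get_image("scene"); cv2.imwrite("pics/i_s.png",cv2.resize(S["img"][90:230,100:290],None,fx=4,fy=4,interpolation=cv2.INTER_CUBIC))
s=ctrl.observe(); print(s["eef_pos"],s["ft_force"])
e=s["eef_pos"]
for P in ([.383,.3565],[.3823,.3553]):
  for r in (-.036,.036): print(proj(W,[P[0]+r*-.811,P[1]+r*.585,.015]),proj(W,[P[0]+r*.585,P[1]+r*.811,.015]))
E
```

```text
time: 15.02
eef_pos: [0.3814, 0.3562, 0.1416]
orientation: [0.307, 0.952, -0.0, -0.0]
ft_force: [-0.6, 0.4, -0.7]
gripper_width: 0.046
[0.3815 0.3563 0.1417] [-0.6375 -0.0351 -1.1085]
[275.4406 241.711 ] [231.1832 200.4631]
[275.7255 156.1053] [319.9616 200.5795]
[273.7972 241.8571] [229.4838 200.6203]
[273.9534 156.2749] [318.2505 200.7367]
```

View pics/i_w.png

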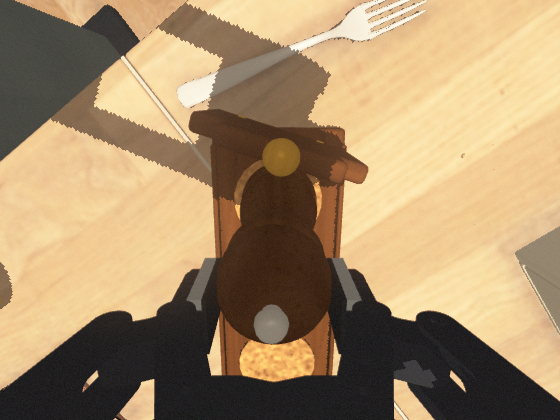

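View pics/i_s.png

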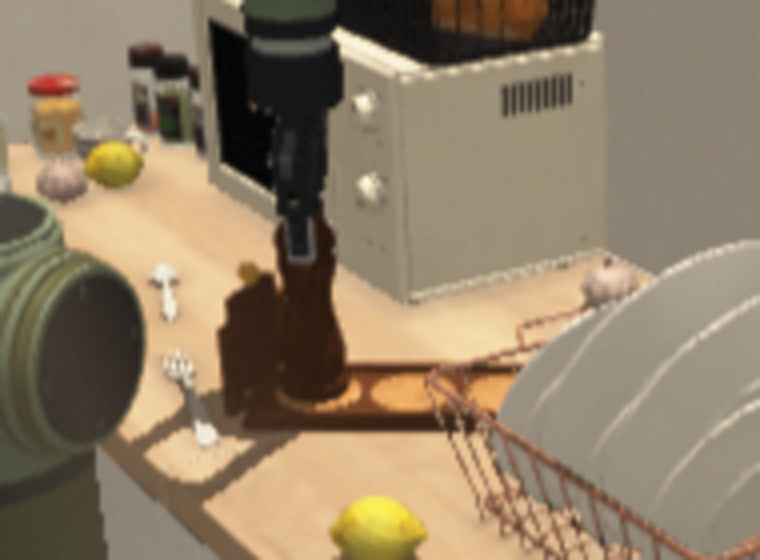

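```bash
python3 -m pendant '[[[0,0,0.05],[0,0,0]],[[0,0,0],[0,0,0]]]'; python3 -m pendant '[[[0,0,0.04],[0,0,0]],[[0,0,0],[0,0,0]]]' 
```

```text
time: 15.38
eef_pos: [0.3818, 0.3565, 0.1401]
orientation: [0.307, 0.952, 0.0, 0.0]
ft_force: [0.5, 1.2, 1.2]
gripper_width: 0.0461
time: 15.62
eef_pos: [0.3825, 0.3566, 0.14]
orientation: [0.307, 0.952, 0.001, 0.001]
ft_force: [-0.2, -1.0, 7.4]
gripper_width: 0.0462
```

```bash
python3 -m pendant '[[[0,0,0],[0,0,0]],[[0,0,0],[0,0,0]],[[0,0,0],[0,0,0]],[[0,0,0],[0,0,0]],[[0,0,0],[0,0,0]]]' -0.7; python3 -m pendant '[[[0,0,-0.3],[0,0,0]],[[0,0,-0.7],[0,0,0]],[[0,0,-1],[0,0,0]],[[0,0,-1],[0,0,0]],[[0,0,-1],[0,0,0]],[[0,0,-1],[0,0,0]],[[0,0,-1],[0,0,0]],[[0,0,0],[0,0,0]]]'
python3 - <<'E'
from h import *
np.set_printoptions(precision=4,suppress=True)
W=ctrl.get_image("wrist"); cv2.imwrite("pics/j_w.png",W["img"])
for t,z in (("pepper_mill_mid",.1),("pad_1",.012)):
  for r in ctrl.pinpoint(W,t)[:4]: print(t,r["at"],round(r["score"],2),onz(W,r["at"],z))
print(rel([.40,0,.34]),rel([.478,-.459,.34]))
E
```

```text
time: 16.25
eef_pos: [0.3814, 0.3562, 0.1379]
orientation: [0.307, 0.952, -0.0, -0.0]
ft_force: [0.5, -0.1, -0.3]
gripper_width: 0.0726
time: 17.25
eef_pos: [0.383, 0.3573, 0.3837]
orientation: [0.307, 0.952, 0.004, 0.003]
ft_force: [0.8, 0.1, 0.3]
gripper_width: 0.0724
pepper_mill_mid [273.1, 163.0] 0.82 [0.3823 0.3599 0.1   ]
pepper_mill_mid [272.7, 254.0] 0.68 [0.4822 0.2874 0.1   ]
pad_1 [271.8, 296.5] 0.96 [0.5784 0.2171 0.012 ]
pad_1 [272.1, 252.8] 0.94 [0.5132 0.2647 0.012 ]
pad_1 [271.3, 205.3] 0.77 [0.4471 0.3108 0.012 ]
[-5.5914 -6.9378  0.9412] [-13.8866 -15.1028   0.9472]
```

View pics/j_w.png

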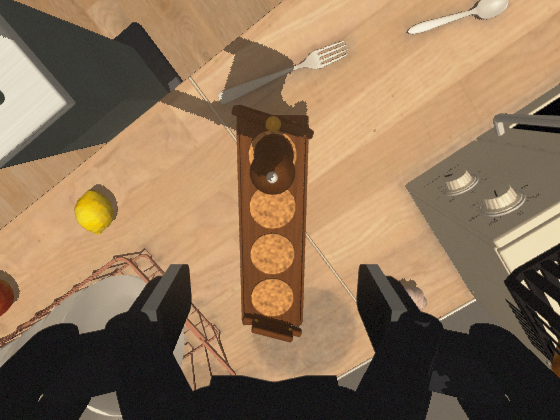

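```bash
python3 -m pendant '[[[-0.56,-0.69,0.09],[0,0,0]],[[-0.56,-0.69,0.09],[0,0,0]],[[-0.56,-0.69,0.09],[0,0,0]],[[-0.56,-0.69,0.09],[0,0,0]],[[-0.56,-0.69,0.09],[0,0,0]],[[-0.56,-0.69,0.09],[0,0,0]],[[-0.56,-0.69,0.09],[0,0,0]],[[-0.56,-0.69,0.09],[0,0,0]],[[-0.56,-0.69,0.09],[0,0,0]],[[-0.56,-0.69,0.09],[0,0,0]]]'
python3 -m pendant '[[[-0.69,-0.68,0],[0,0,0]],[[-0.69,-0.68,0],[0,0,0]],[[-0.69,-0.68,0],[0,0,0]],[[-0.69,-0.68,0],[0,0,0]],[[-0.69,-0.68,0],[0,0,0]],[[-0.69,-0.68,0],[0,0,0]],[[-0.69,-0.68,0],[0,0,0]],[[-0.69,-0.68,0],[0,0,0]],[[-0.69,-0.68,0],[0,0,0]],[[-0.69,-0.68,0],[0,0,0]],[[-0.69,-0.68,0],[0,0,0]],[[-0.69,-0.68,0],[0,0,0]],[[0,0,0],[0,0,0]],[[0,0,0],[0,0,0]]]'
python3 - <<'E'
from h import *
np.set_printoptions(precision=4,suppress=True)
W=ctrl.get_image("wrist"); cv2.imwrite("pics/k_w.png",W["img"])
print(rel([.4775,-.459,.18]), proj(W,[.4775,-.459,.149]))
E
```

```text
time: 18.65
eef_pos: [0.4006, 0.0004, 0.3401]
orientation: [0.307, 0.952, -0.0, -0.002]
ft_force: [0.6, 0.7, 0.5]
gripper_width: 0.0725
time: 20.4
eef_pos: [0.4788, -0.4561, 0.3402]
orientation: [0.307, 0.952, 0.001, -0.001]
ft_force: [-0.1, 0.5, 0.6]
gripper_width: 0.0727
[-0.0228 -0.0903  4.0251] [270.6493 182.9987]
```

View pics/k_w.png

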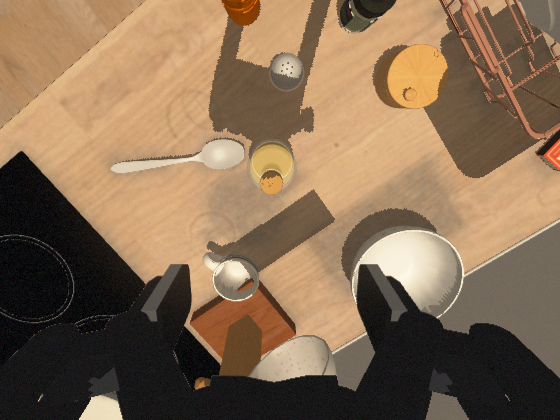

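```bash
python3 - <<'E'
from h import *
np.set_printoptions(precision=4,suppress=True)
W=ctrl.get_image("wrist");S=ctrl.get_image("scene");T=ctrl.get_image("top")
print(onz(W,(240,325),.03),onz(W,(236,278),.05))
print("base scene",onz(S,(500,310),.02))
cv2.imwrite("pics/k_t.png",T["img"][100:300,330:560].repeat(3,0).repeat(3,1))
E
```

```text
[ 0.6521 -0.6436  0.03  ] [ 0.5776 -0.5915  0.05  ]
base scene [ 0.6608 -0.6545  0.02  ]
```

View pics/k_t.png

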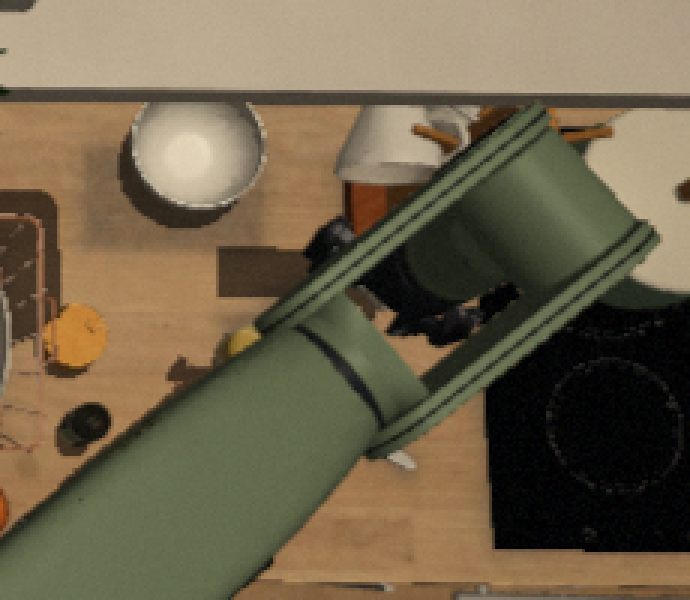

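```bash
python3 -m pendant '[[[-0.02,-0.09,1],[0,0,0]],[[0,0,1],[0,0,0]],[[0,0,1],[0,0,0]],[[0,0,1],[0,0,0]],[[0,0,1],[0,0,0]],[[0,0,0.8],[0,0,0]],[[0,0,0.4],[0,0,0]],[[0,0,0],[0,0,0]],[[0,0,0],[0,0,0]]]'
python3 -c "
from h import *
W=ctrl.get_image('wrist'); cv2.imwrite('pics/l_w.png',W['img']); print(rel([.4775,-.459,.088]))"
```

```text
time: 21.72
eef_pos: [0.4788, -0.4615, 0.0962]
orientation: [0.307, 0.952, -0.001, 0.001]
ft_force: [-0.5, -1.1, 1.2]
gripper_width: 0.0727
[0.06886933 0.03559532 0.21045238]
```

View pics/l_w.png

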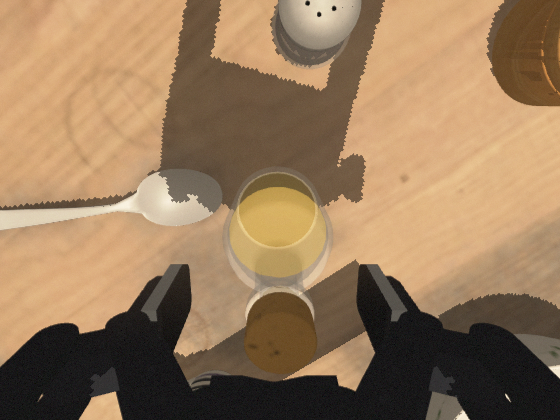

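```bash
python3 -m pendant '[[[0.04,0.04,0.15],[0,0,0]],[[0,0,0],[0,0,0]]]'
python3 -m pendant '[[[0,0,0],[0,0,0]],[[0,0,0],[0,0,0]],[[0,0,0],[0,0,0]],[[0,0,0],[0,0,0]],[[0,0,0],[0,0,0]],[[0,0,0],[0,0,0]],[[0,0,0],[0,0,0]]]' 1 50
```

```text
time: 22.02
eef_pos: [0.4773, -0.4579, 0.088]
orientation: [0.307, 0.952, 0.0, -0.0]
ft_force: [-0.0, 0.1, 0.1]
gripper_width: 0.0728
time: 22.9
eef_pos: [0.4777, -0.4583, 0.0883]
orientation: [0.307, 0.952, -0.0, 0.0]
ft_force: [0.6, 0.8, 1.4]
gripper_width: 0.024
```

```bash
python3 -m pendant '[[[0,0,-0.4],[0,0,0]],[[0,0,-1],[0,0,0]],[[0,0,-1],[0,0,0]],[[0,0,-1],[0,0,0]],[[0,0,-1],[0,0,0]],[[0,0,-1],[0,0,0]],[[0,0,-1],[0,0,0]],[[0,0,-0.9],[0,0,0]],[[0,0,0],[0,0,0]]]'
python3 -m pendant '[[[0.69,0.68,0],[0,0,0]],[[0.69,0.68,0],[0,0,0]],[[0.69,0.68,0],[0,0,0]],[[0.69,0.68,0],[0,0,0]],[[0.69,0.68,0],[0,0,0]],[[0.69,0.68,0],[0,0,0]],[[0.69,0.68,0],[0,0,0]],[[0.69,0.68,0],[0,0,0]],[[0.69,0.68,0],[0,0,0]],[[0.69,0.68,0],[0,0,0]],[[0.69,0.68,0],[0,0,0]],[[0.69,0.68,0],[0,0,0]]]'
```

```text
time: 24.02
eef_pos: [0.4781, -0.4593, 0.3847]
orientation: [0.308, 0.952, -0.002, 0.003]
ft_force: [-0.7, -0.5, -2.8]
gripper_width: 0.0237
time: 25.52
eef_pos: [0.3982, 0.0015, 0.3774]
orientation: [0.308, 0.952, -0.0, -0.002]
ft_force: [-0.3, 0.0, -3.9]
gripper_width: 0.0241
```

```bash
python3 -m pendant '[[[0.4,0.78,0],[0,0,0]],[[0.4,0.78,0],[0,0,0]],[[0.4,0.78,0],[0,0,0]],[[0.4,0.78,0],[0,0,0]],[[0.4,0.78,0],[0,0,0]],[[0.4,0.78,0],[0,0,0]],[[0.4,0.78,0],[0,0,0]],[[0.4,0.78,0],[0,0,0]],[[0.4,0.78,0],[0,0,0]],[[0,0,0],[0,0,0]],[[0,0,0],[0,0,0]]]'
python3 - <<'E'
from h import *
np.set_printoptions(precision=4,suppress=True)
W=ctrl.get_image("wrist"); cv2.imwrite("pics/m_w.png",W["img"])
s=ctrl.observe();e=s["eef_pos"]
print(rel([.4475,.31,.125]),proj(W,e+[0,0,-.088]),proj(W,[.4475,.31,.015]))
E
```

```text
time: 26.9
eef_pos: [0.4465, 0.3114, 0.3779]
orientation: [0.307, 0.952, -0.002, -0.001]
ft_force: [-0.3, -0.4, -4.2]
gripper_width: 0.0241
[-0.039   0.0048  6.3386] [274.7617 214.78  ] [274.4095 157.5313]
```

View pics/m_w.png

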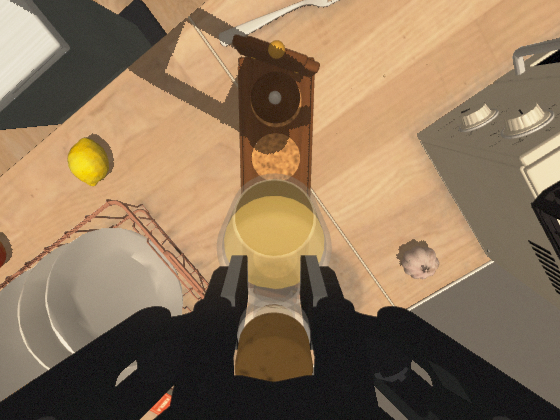

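```bash
python3 -m pendant '[[[-0.02,0.02,0.8],[0,0,0]],[[0,0,1],[0,0,0]],[[0,0,1],[0,0,0]],[[0,0,1],[0,0,0]],[[0,0,1],[0,0,0]],[[0,0,0.8],[0,0,0]],[[0,0,0.4],[0,0,0]],[[0,0,0.2],[0,0,0]],[[0,0,0],[0,0,0]],[[0,0,0],[0,0,0]]]'
python3 - <<'E'
from h import *
np.set_printoptions(precision=4,suppress=True)
W=ctrl.get_image("wrist"); cv2.imwrite("pics/n_w.png",W["img"])
print(rel([.4475,.31,.104]))
S=ctrl.get_image("scene"); cv2.imwrite("pics/n_s.png",cv2.resize(S["img"][90:230,100:290],None,fx=4,fy=4,interpolation=cv2.INTER_CUBIC))
E
```

```text
time: 28.2
eef_pos: [0.4496, 0.3129, 0.1337]
orientation: [0.307, 0.952, 0.001, 0.001]
ft_force: [-0.3, 0.4, -2.9]
gripper_width: 0.0237
[ 0.0004 -0.0903  0.7407]
```

View pics/n_w.png

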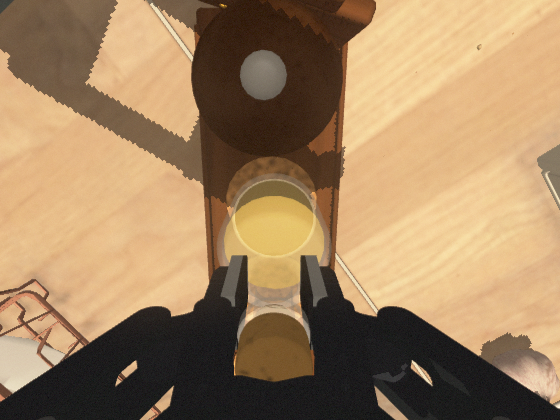

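View pics/n_s.png

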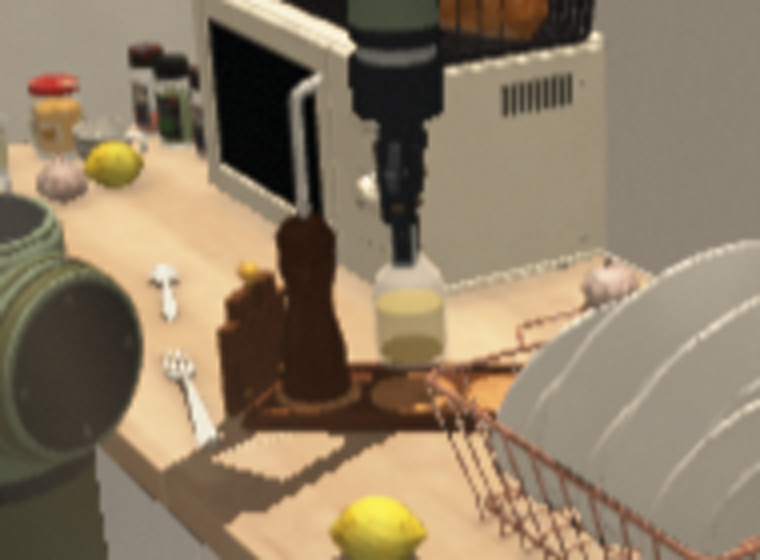

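```bash
python3 -m pendant '[[[0,-0.05,0.35],[0,0,0]],[[0,0,0.3],[0,0,0]],[[0,0,0],[0,0,0]],[[0,0,0],[0,0,0]]]'; python3 -m pendant '[[[0,0,0.06],[0,0,0]],[[0,0,0],[0,0,0]],[[0,0,0],[0,0,0]]]'
python3 - <<'E'
from h import *
W=ctrl.get_image("wrist"); cv2.imwrite("pics/o_w.png",W["img"])
print(rel([.4475,.31,.103]),ctrl.observe()["ft_force"])
E
```

```text
time: 28.8
eef_pos: [0.4471, 0.3106, 0.1057]
orientation: [0.307, 0.952, -0.0, -0.0]
ft_force: [0.6, 0.6, -3.8]
gripper_width: 0.0237
time: 29.18
eef_pos: [0.4474, 0.3108, 0.1038]
orientation: [0.307, 0.952, 0.0, 0.0]
ft_force: [-0.7, -0.1, -2.8]
gripper_width: 0.0237
[-0.01381714 -0.01393817  0.02076233] [ 0.06093801 -0.15356282 -3.2702686 ]
```

View pics/o_w.png

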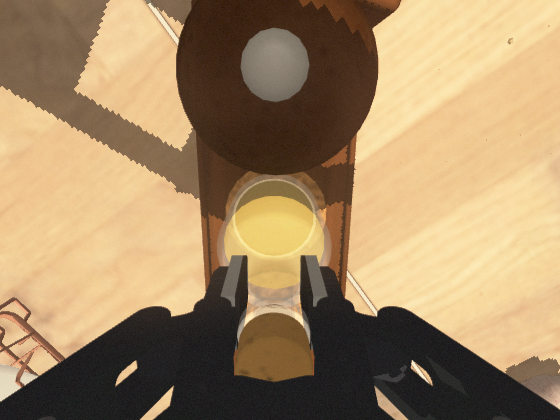

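```bash
python3 -m pendant '[[[0,0,0.04],[0,0,0]],[[0,0,0],[0,0,0]]]'; python3 -m pendant '[[[0,0,0.03],[0,0,0]],[[0,0,0],[0,0,0]]]'
```

```text
time: 29.48
eef_pos: [0.4478, 0.311, 0.1032]
orientation: [0.307, 0.952, 0.0, 0.0]
ft_force: [-1.7, -0.6, 4.7]
gripper_width: 0.0238
time: 29.72
eef_pos: [0.4478, 0.3111, 0.1032]
orientation: [0.307, 0.952, 0.0, 0.0]
ft_force: [-3.6, -1.7, 11.1]
gripper_width: 0.0238
```

```bash
python3 -m pendant '[[[0,0,0],[0,0,0]],[[0,0,0],[0,0,0]],[[0,0,0],[0,0,0]],[[0,0,0],[0,0,0]],[[0,0,0],[0,0,0]],[[0,0,0],[0,0,0]]]' -0.5; python3 -m pendant '[[[0,0,-0.3],[0,0,0]],[[0,0,-0.7],[0,0,0]],[[0,0,-1],[0,0,0]],[[0,0,-1],[0,0,0]],[[0,0,-1],[0,0,0]],[[0,0,-1],[0,0,0]],[[0,0,-0.7],[0,0,0]],[[0,0,-0.3],[0,0,0]],[[0,0,0],[0,0,0]]]'
python3 - <<'E'
from h import *
np.set_printoptions(precision=4,suppress=True)
W=ctrl.get_image("wrist"); cv2.imwrite("pics/p_w.png",W["img"])
S=ctrl.get_image("scene");T=ctrl.get_image("top")
print("rim",tri([(S,(276.5,230)),(T,(344.5,248))]), onz(T,(344.5,248),.11))
print("pot",onz(T,(354.8,211.8),.068), onz(S,(140+484/2.6,130+302/2.6),.068))
print(ctrl.observe()["eef_pos"])
cv2.imwrite("pics/p_s.png",cv2.resize(S["img"][140:300,200:350],None,fx=3.7,fy=3.7,interpolation=cv2.INTER_CUBIC))
cv2.imwrite("pics/p_t.png",cv2.resize(T["img"][150:290,220:400],None,fx=4,fy=4,interpolation=cv2.INTER_CUBIC))
E
```

```text
time: 30.48
eef_pos: [0.4473, 0.3107, 0.1008]
orientation: [0.307, 0.952, -0.0, -0.0]
ft_force: [0.3, -0.3, -0.3]
gripper_width: 0.0641
time: 31.6
eef_pos: [0.4475, 0.3109, 0.3418]
orientation: [0.307, 0.952, 0.001, 0.001]
ft_force: [-0.4, 1.1, 0.1]
gripper_width: 0.0641
rim [ 0.3617 -0.2172  0.1211] [ 0.3646 -0.2202  0.11  ]
pot [ 0.4867 -0.2608  0.068 ] [ 0.4699 -0.2808  0.068 ]
[0.4465 0.3103 0.339 ]
```

View pics/p_w.png

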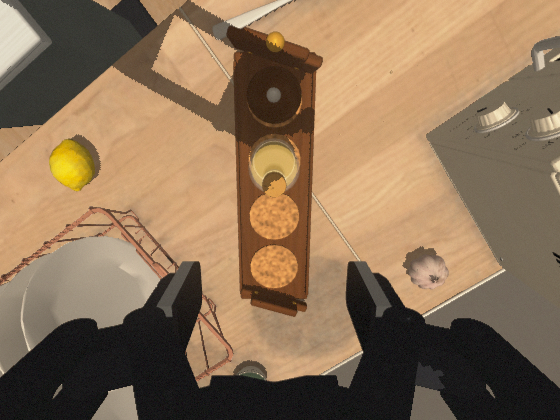

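View pics/p_s.png

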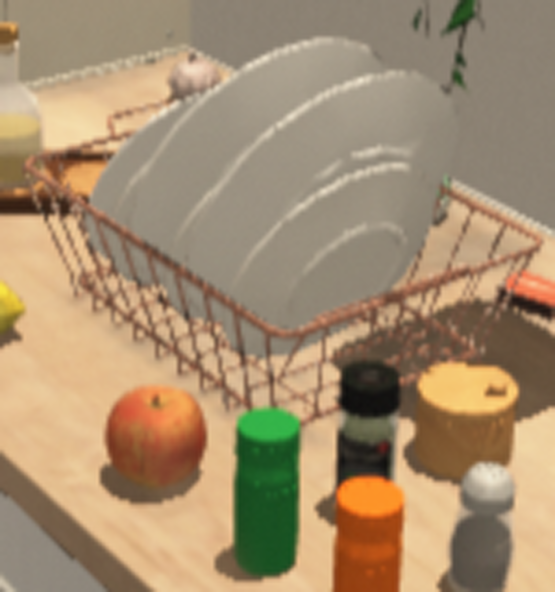

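View pics/p_t.png

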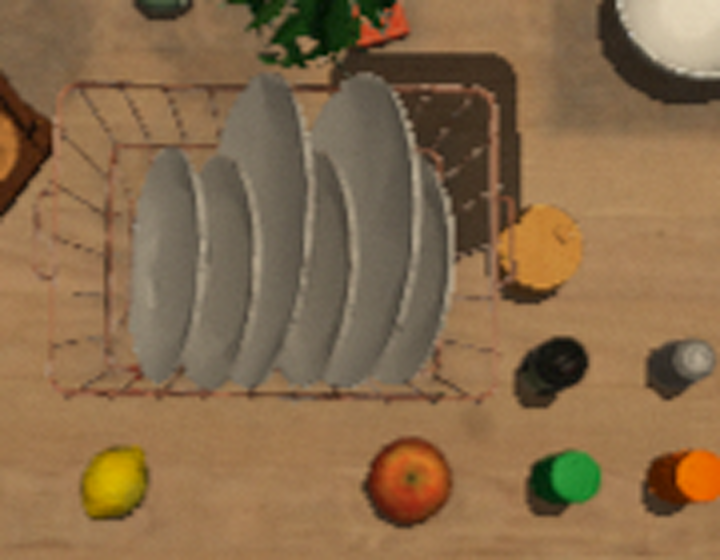

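```bash
python3 -m pendant '[[[-0.4,-0.78,0],[0,0,0]],[[-0.4,-0.78,0],[0,0,0]],[[-0.4,-0.78,0],[0,0,0]],[[-0.4,-0.78,0],[0,0,0]],[[-0.4,-0.78,0],[0,0,0]],[[-0.4,-0.78,0],[0,0,0]],[[-0.4,-0.78,0],[0,0,0]],[[-0.4,-0.78,0],[0,0,0]],[[-0.4,-0.78,0],[0,0,0]],[[-0.54,-0.8,0],[0,0,0]],[[-0.54,-0.8,0],[0,0,0]],[[-0.54,-0.8,0],[0,0,0]],[[-0.54,-0.8,0],[0,0,0]],[[-0.54,-0.8,0],[0,0,0]],[[-0.54,-0.8,0],[0,0,0]],[[-0.54,-0.8,0],[0,0,0]]]'
python3 -m pendant '[[[0,0,0],[0,0,1]],[[0,0,0],[0,0,1]],[[0,0,0],[0,0,1]],[[0,0,0],[0,0,1]],[[0,0,0],[0,0,1]],[[0,0,0],[0,0,0]],[[0,0,0],[0,0,0]]]'
python3 - <<'E'
from h import *
np.set_printoptions(precision=4,suppress=True)
W=ctrl.get_image("wrist"); cv2.imwrite("pics/q_w.png",W["img"])
print(ctrl.observe()["joint_positions"],proj(W,[.3925,-.27,.105]),rel([.3925,-.27,.072]))
for r in ctrl.pinpoint(W,"spice_jar_mid")[:4]: print(r["at"],round(r["score"],2),onz(W,r["at"],.0525))
E
```

```text
time: 33.75
eef_pos: [0.3906, -0.2722, 0.3392]
orientation: [0.308, 0.952, 0.001, -0.001]
ft_force: [0.1, -0.4, 0.3]
gripper_width: 0.0638
time: 34.62
eef_pos: [0.3911, -0.2711, 0.34]
orientation: [0.506, 0.863, 0.0, -0.001]
ft_force: [-0.9, -0.1, -0.5]
gripper_width: 0.0642
[-0.7883 -0.0738  1.6168  0.      1.5997 -1.2987] [275.5634 173.0049] [0.0024 0.0455 6.7068]
[170.9, 202.3] 0.76 [ 0.2985 -0.3788  0.0525]
[206.5, 132.8] 0.61 [ 0.2998 -0.2768  0.0525]
[278.3, 167.7] 0.59 [ 0.3975 -0.2712  0.0525]
```

View pics/q_w.png

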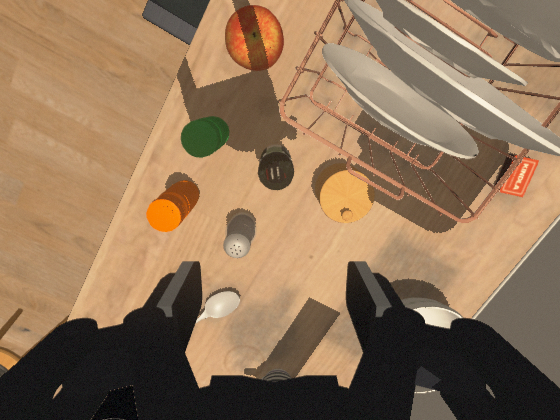

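```bash
python3 -m pendant '[[[0,0.03,0.8],[0,0,0]],[[0,0,1],[0,0,0]],[[0,0,1],[0,0,0]],[[0,0,1],[0,0,0]],[[0,0,1],[0,0,0]],[[0,0,0.7],[0,0,0]],[[0,0,0.3],[0,0,0]],[[0,0,0],[0,0,0]],[[0,0,0],[0,0,0]]]'
python3 -c "
from h import *
W=ctrl.get_image('wrist'); cv2.imwrite('pics/r_w.png',W['img']); print(rel([.3925,-.27,.072]),proj(W,[.3925,-.27,.105]))"
```

```text
time: 35.85
eef_pos: [0.3934, -0.2717, 0.1103]
orientation: [0.506, 0.863, -0.0, 0.001]
ft_force: [-0.0, -0.8, -0.0]
gripper_width: 0.0638
[0.05294233 0.00132359 0.96092919] [274.87348735 263.38812668]
```

View pics/r_w.png

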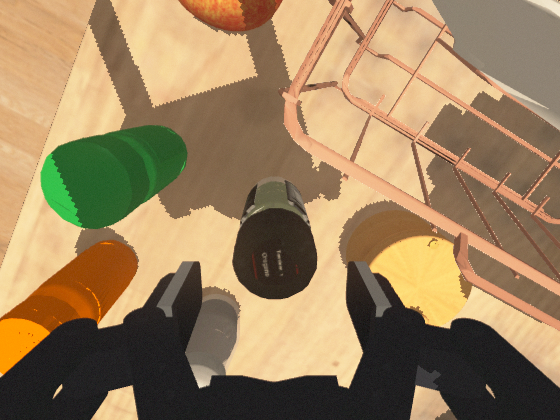

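```bash
python3 -m pendant '[[[0.07,0,0.4],[0,0,0]],[[0,0,0.4],[0,0,0]],[[0,0,0.1],[0,0,0]],[[0,0,0],[0,0,0]],[[0,0,0],[0,0,0]]]'
python3 -m pendant '[[[0,0,0],[0,0,0]],[[0,0,0],[0,0,0]],[[0,0,0],[0,0,0]],[[0,0,0],[0,0,0]],[[0,0,0],[0,0,0]],[[0,0,0],[0,0,0]]]' 1 40
```

```text
time: 36.52
eef_pos: [0.3913, -0.2686, 0.0731]
orientation: [0.506, 0.862, -0.0, 0.0]
ft_force: [0.3, 0.5, 0.4]
gripper_width: 0.064
time: 37.28
eef_pos: [0.3916, -0.2688, 0.0735]
orientation: [0.506, 0.862, -0.0, 0.001]
ft_force: [0.4, 0.3, 5.9]
gripper_width: 0.0396
```

```bash
python3 -m pendant '[[[0,0,-0.4],[0,0,0]],[[0,0,-1],[0,0,0]],[[0,0,-1],[0,0,0]],[[0,0,-1],[0,0,0]],[[0,0,-1],[0,0,-1]],[[0,0,-1],[0,0,-1]],[[0,0,-1],[0,0,-1]],[[0,0,-0.8],[0,0,-1]],[[0,0,0],[0,0,-1]],[[0,0,0],[0,0,0]]]'
python3 -m pendant '[[[0.54,0.79,0],[0,0,0]],[[0.54,0.79,0],[0,0,0]],[[0.54,0.79,0],[0,0,0]],[[0.54,0.79,0],[0,0,0]],[[0.54,0.79,0],[0,0,0]],[[0.54,0.79,0],[0,0,0]],[[0.54,0.79,0],[0,0,0]],[[0.2,0.87,0],[0,0,0]],[[0.2,0.87,0],[0,0,0]],[[0.2,0.87,0],[0,0,0]],[[0.2,0.87,0],[0,0,0]],[[0.2,0.87,0],[0,0,0]],[[0.2,0.87,0],[0,0,0]],[[0.2,0.87,0],[0,0,0]],[[0.2,0.87,0],[0,0,0]],[[0,0,0],[0,0,0]],[[0,0,0],[0,0,0]]]'
python3 - <<'E'
from h import *
np.set_printoptions(precision=4,suppress=True)
W=ctrl.get_image("wrist"); cv2.imwrite("pics/s_w.png",W["img"])
s=ctrl.observe();e=s["eef_pos"]
print(rel([.5125,.2632,.11]),proj(W,e+[0,0,-.0735]),proj(W,[.5125,.2632,.015]))
E
```

```text
time: 38.52
eef_pos: [0.3905, -0.268, 0.361]
orientation: [0.308, 0.951, 0.0, -0.0]
ft_force: [-0.1, 0.1, -1.0]
gripper_width: 0.0395
time: 40.65
eef_pos: [0.5081, 0.2622, 0.3599]
orientation: [0.308, 0.951, -0.001, -0.001]
ft_force: [0.8, -0.8, -1.5]
gripper_width: 0.0394
[-0.0711  0.0994  6.257 ] [274.4061 221.3367] [276.8296 160.3034]
```

View pics/s_w.png

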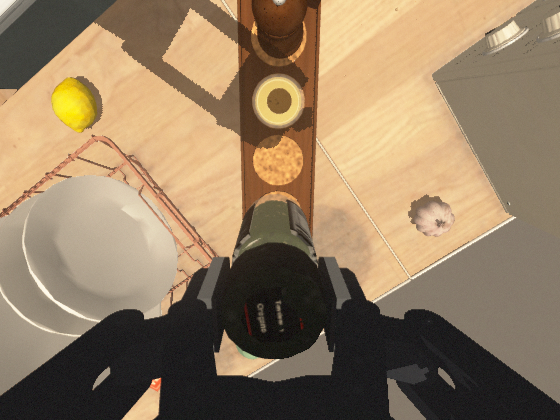

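```bash
python3 -m pendant '[[[-0.05,0.08,0.8],[0,0,0]],[[0,0,1],[0,0,0]],[[0,0,1],[0,0,0]],[[0,0,1],[0,0,0]],[[0,0,1],[0,0,0]],[[0,0,0.8],[0,0,0]],[[0,0,0.4],[0,0,0]],[[0,0,0.2],[0,0,0]],[[0,0,0],[0,0,0]],[[0,0,0],[0,0,0]]]'
python3 - <<'E'
from h import *
np.set_printoptions(precision=4,suppress=True)
W=ctrl.get_image("wrist"); cv2.imwrite("pics/t_w.png",W["img"])
print(rel([.5125,.2632,.09]),proj(W,[.5125,.2632,.015]))
E
```

```text
time: 41.95
eef_pos: [0.5134, 0.2645, 0.1145]
orientation: [0.307, 0.952, 0.001, 0.001]
ft_force: [0.2, -0.2, -0.8]
gripper_width: 0.0397
[-0.0006 -0.0423  0.6108] [271.7006 208.8489]
```

View pics/t_w.png

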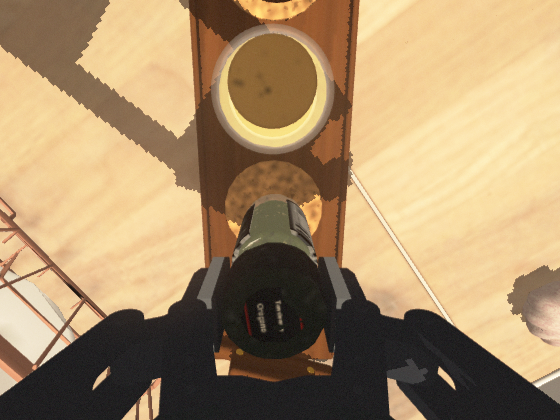

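```bash
python3 -m pendant '[[[0,-0.02,0.3],[0,0,0]],[[0,0,0.25],[0,0,0]],[[0,0,0],[0,0,0]],[[0,0,0],[0,0,0]]]'
python3 - <<'E'
from h import *
np.set_printoptions(precision=4,suppress=True)
W=ctrl.get_image("wrist"); cv2.imwrite("pics/u_w.png",W["img"])
print(rel([.5125,.2632,.0885]),proj(W,[.5125,.2632,.015]))
E
```

```text
time: 42.5
eef_pos: [0.5116, 0.2634, 0.0906]
orientation: [0.307, 0.952, -0.0, -0.0]
ft_force: [0.9, 0.1, -0.7]
gripper_width: 0.0396
[-0.0178  0.0037  0.0576] [274.8439 220.8539]
```

View pics/u_w.png

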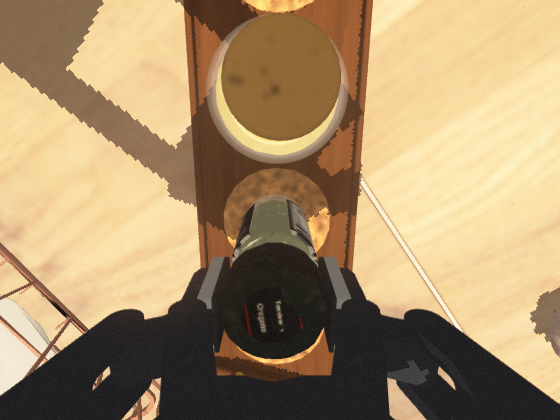

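```bash
python3 -m pendant '[[[0.06,0,0.02],[0,0,0]],[[0,0,0],[0,0,0]],[[0,0,0],[0,0,0]]]'
python3 -m pendant '[[[0,0,0.05],[0,0,0]],[[0,0,0],[0,0,0]]]'
python3 - <<'E'
from h import *
np.set_printoptions(precision=4,suppress=True)
W=ctrl.get_image("wrist"); cv2.imwrite("pics/v_w.png",W["img"][150:400,180:380].repeat(2,0).repeat(2,1))
e=ctrl.observe()["eef_pos"]
print(rel([.5125,.2632,.0885]),proj(W,[.5125,.2632,.015]),proj(W,[e[0],e[1],.015]))
E
```

```text
time: 42.92
eef_pos: [0.5099, 0.265, 0.0902]
orientation: [0.307, 0.952, 0.0, 0.0]
ft_force: [-0.3, -0.1, -1.1]
gripper_width: 0.0396
time: 43.18
eef_pos: [0.5103, 0.265, 0.0886]
orientation: [0.307, 0.952, 0.0, 0.0]
ft_force: [0.0, 0.3, 2.0]
gripper_width: 0.0393
[-0.0717 -0.0044  0.0021] [274.0004 224.6549] [274.2749 220.5783]
```

View pics/v_w.png

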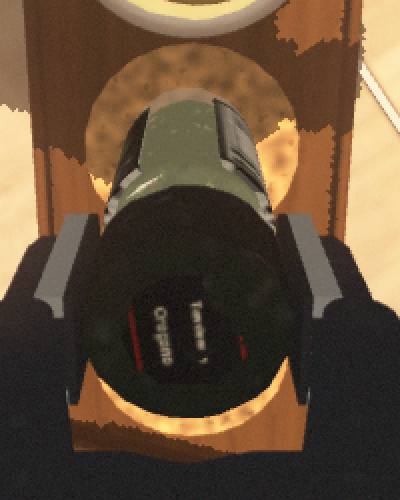

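```bash
python3 -m pendant '[[[0,0,0.03],[0,0,0]],[[0,0,0],[0,0,0]]]'; python3 -m pendant '[[[0,0,0],[0,0,0]],[[0,0,0],[0,0,0]],[[0,0,0],[0,0,0]],[[0,0,0],[0,0,0]],[[0,0,0],[0,0,0]]]' -0.5; python3 -m pendant '[[[0,0,-0.3],[0,0,0]],[[0,0,-0.7],[0,0,0]],[[0,0,-1],[0,0,0]],[[0,0,-1],[0,0,0]],[[0,0,-1],[0,0,0]],[[0,0,-1],[0,0,0]],[[0,0,-1],[0,0,0]],[[0,0,-0.3],[0,0,0]],[[0,0,0],[0,0,0]]]'
python3 - <<'E'
from h import *
np.set_printoptions(precision=4,suppress=True)
W=ctrl.get_image("wrist"); cv2.imwrite("pics/w_w.png",W["img"])
print(proj(W,[.5125,.2632,.12]),rel([.4,0,.34]))
E
```

```text
time: 43.48
eef_pos: [0.5105, 0.265, 0.0885]
orientation: [0.307, 0.952, 0.0, 0.0]
ft_force: [-2.3, -1.3, 7.3]
gripper_width: 0.0396
time: 44.1
eef_pos: [0.5098, 0.2649, 0.0867]
orientation: [0.307, 0.952, -0.0, -0.0]
ft_force: [-0.0, 0.3, -0.4]
gripper_width: 0.0641
time: 45.22
eef_pos: [0.51, 0.265, 0.3395]
orientation: [0.307, 0.952, 0.0, 0.001]
ft_force: [-1.3, -0.5, -0.8]
gripper_width: 0.064
[273.6902 178.5478] [-1.654  -6.9672 -0.0479]
```

View pics/w_w.png

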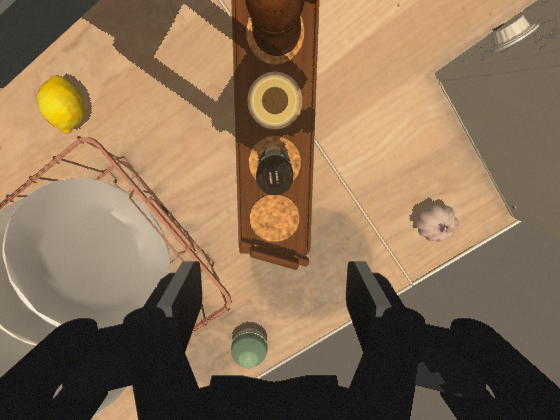

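```bash
python3 - <<'E'
from h import *
np.set_printoptions(precision=4,suppress=True)
W=ctrl.get_image("wrist"); cv2.imwrite("pics/x_w.png",cv2.resize(W["img"][60:260,215:335],None,fx=4,fy=4,interpolation=cv2.INTER_CUBIC)[:800])
for P in [(.4475,.31),(.5125,.2632),(.5772,.216)]:
    q=np.array(P); 
    for d,n in ((np.array([-.811,.585]),"x"),(np.array([.585,.811]),"y")):
        print(P,n,[((proj(W,[*(q+s*.036*d),.015])-[215,60])*4).round(0) for s in(-1,1)])
print("jar foot",[((proj(W,[*(np.array((.5125,.2632))+s*.0205*d),.015])-[215,60])*4).round(0) for d in(np.array([-.811,.585]),np.array([.585,.811])) for s in(-1,1)])
E
```

```text
(0.4475, 0.31) x [array([238., 280.]), array([239.,  46.])]
(0.4475, 0.31) y [array([127., 165.]), array([350., 166.])]
(0.5125, 0.2632) x [array([238., 516.]), array([239., 305.])]
(0.5125, 0.2632) y [array([132., 413.]), array([345., 413.])]
(0.5772, 0.216) x [array([236., 730.]), array([237., 539.])]
(0.5772, 0.216) y [array([135., 636.]), array([338., 637.])]
jar foot [array([238., 472.]), array([238., 352.]), array([178., 413.]), array([299., 413.])]
```

View pics/x_w.png

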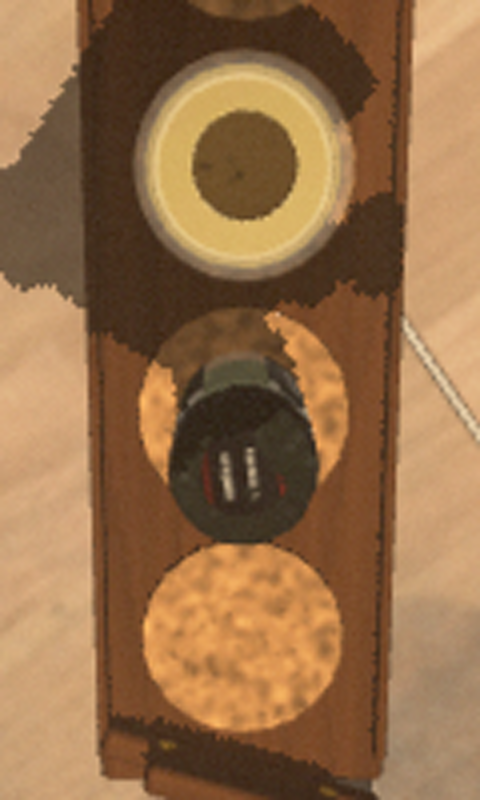

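```bash
python3 -m pendant '[[[-0.2,-0.87,0],[0,0,0]],[[-0.2,-0.87,0],[0,0,0]],[[-0.2,-0.87,0],[0,0,0]],[[-0.2,-0.87,0],[0,0,0]],[[-0.2,-0.87,0],[0,0,0]],[[-0.2,-0.87,0],[0,0,0]],[[-0.2,-0.87,0],[0,0,0]],[[-0.2,-0.87,0],[0,0,0]],[[-0.55,-0.77,0],[0,0,0]],[[-0.55,-0.77,0],[0,0,0]],[[-0.55,-0.77,0],[0,0,0]],[[-0.55,-0.77,0],[0,0,0]],[[-0.55,-0.77,0],[0,0,0]],[[-0.55,-0.77,0],[0,0,0]],[[-0.55,-0.77,0],[0,0,0]],[[-0.55,-0.77,0],[0,0,0]],[[-0.55,-0.77,0],[0,0,0]],[[-0.55,-0.77,0],[0,0,0]]]' -0.7
python3 -m pendant '[[[0,0,1],[0,0,0]],[[0,0,1],[0,0,0]],[[0,0,1],[0,0,0]],[[0,0,1],[0,0,0]],[[0,0,0.8],[0,0,0]],[[0,0,0],[0,0,0]],[[0,0,0],[0,0,0]]]'
python3 - <<'E'
from h import *
np.set_printoptions(precision=4,suppress=True)
W=ctrl.get_image("wrist"); cv2.imwrite("pics/y_w.png",W["img"])
print(proj(W,[.397,-.379,.09]),rel([.397,-.379,.032]))
E
```

```text
time: 47.58
eef_pos: [0.3963, -0.3772, 0.3361]
orientation: [0.307, 0.952, 0.001, -0.002]
ft_force: [0.4, -0.7, -0.2]
gripper_width: 0.0725
time: 48.45
eef_pos: [0.3972, -0.3769, 0.147]
orientation: [0.307, 0.952, 0.0, -0.0]
ft_force: [0.3, -0.7, 1.4]
gripper_width: 0.0725
[271.4602 231.0651] [-0.0038 -0.0386  2.9   ]
```

View pics/y_w.png

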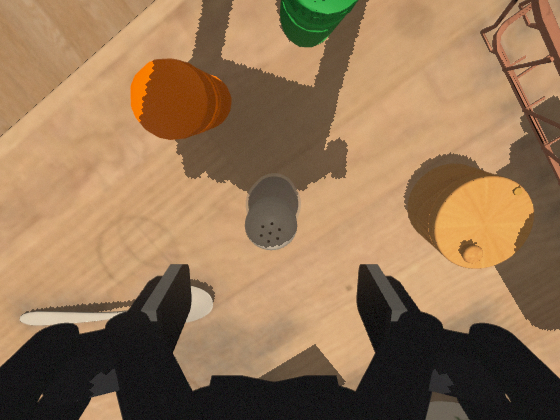

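```bash
python3 -m pendant '[[[0,-0.05,0.9],[0,0,0]],[[0,0,0.9],[0,0,0]],[[0,0,0.7],[0,0,0]],[[0,0,0.35],[0,0,0]],[[0,0,0],[0,0,0]],[[0,0,0],[0,0,0]]]'
python3 -m pendant '[[[0,0,0],[0,0,0]],[[0,0,0],[0,0,0]],[[0,0,0],[0,0,0]],[[0,0,0],[0,0,0]],[[0,0,0],[0,0,0]],[[0,0,0],[0,0,0]]]' 1 40
```

```text
time: 49.25
eef_pos: [0.397, -0.3797, 0.0346]
orientation: [0.307, 0.952, -0.001, 0.001]
ft_force: [0.5, -0.0, 0.2]
gripper_width: 0.0725
time: 50.0
eef_pos: [0.3967, -0.3789, 0.0343]
orientation: [0.307, 0.952, -0.0, 0.001]
ft_force: [0.2, 1.9, 5.0]
gripper_width: 0.0372
```

The width reads 37 mm where the body should be 44 mm, so the pads are on the taper. I'll regrip lower.

```bash
python3 -m pendant '[[[0,0,0],[0,0,0]],[[0,0,0],[0,0,0]],[[0,0,0],[0,0,0]],[[0,0,0],[0,0,0]],[[0,0,0],[0,0,0]]]' -0.7
python3 - <<'E'
from h import *
W=ctrl.get_image("wrist"); cv2.imwrite("pics/z_w.png",W["img"]); print(rel([.397,-.379,.018]))
E
```

```text
time: 50.62
eef_pos: [0.3959, -0.3784, 0.0328]
orientation: [0.307, 0.952, 0.0, -0.0]
ft_force: [0.3, -0.0, 1.2]
gripper_width: 0.0725
[-0.03036655  0.00419661  0.37076382]
```

View pics/z_w.png

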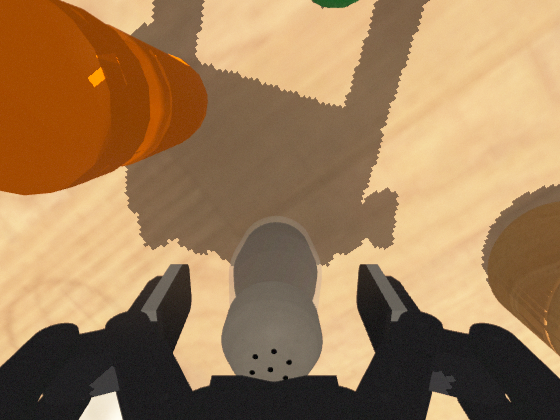

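```bash
python3 -m pendant '[[[-0.02,0,0.21],[0,0,0]],[[0,0,0],[0,0,0]],[[0,0,0],[0,0,0]]]'
python3 -m pendant '[[[0,0,0],[0,0,0]],[[0,0,0],[0,0,0]],[[0,0,0],[0,0,0]],[[0,0,0],[0,0,0]],[[0,0,0],[0,0,0]],[[0,0,0],[0,0,0]]]' 1 35
```

```text
time: 51.05
eef_pos: [0.3964, -0.3788, 0.0242]
orientation: [0.307, 0.952, 0.0, -0.0]
ft_force: [0.1, -0.5, 0.5]
gripper_width: 0.0728
time: 51.8
eef_pos: [0.397, -0.3792, 0.0251]
orientation: [0.307, 0.952, -0.0, 0.001]
ft_force: [-0.0, 1.3, 5.8]
gripper_width: 0.0398
```

```bash
python3 -m pendant '[[[0,0,-0.3],[0,0,0]],[[0,0,-0.6],[0,0,0]],[[0,0,-0.6],[0,0,0]],[[0,0,0],[0,0,0]],[[0,0,0],[0,0,0]]]'
python3 - <<'E'
from h import *
W=ctrl.get_image("wrist"); cv2.imwrite("pics/A_w.png",W["img"])
S=ctrl.get_image("scene"); cv2.imwrite("pics/A_s.png",cv2.resize(S["img"][180:340,250:430],None,fx=4,fy=4,interpolation=cv2.INTER_CUBIC)[:600])
E
```

```text
time: 52.42
eef_pos: [0.396, -0.3783, 0.0836]
orientation: [0.307, 0.952, 0.0, -0.001]
ft_force: [-0.8, -0.2, -1.6]
gripper_width: 0.0397
```

View pics/A_w.png

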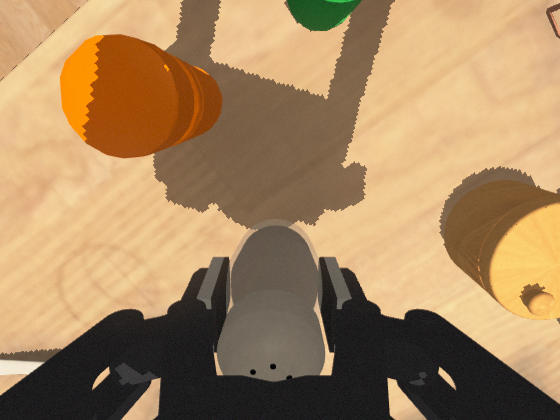

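View pics/A_s.png

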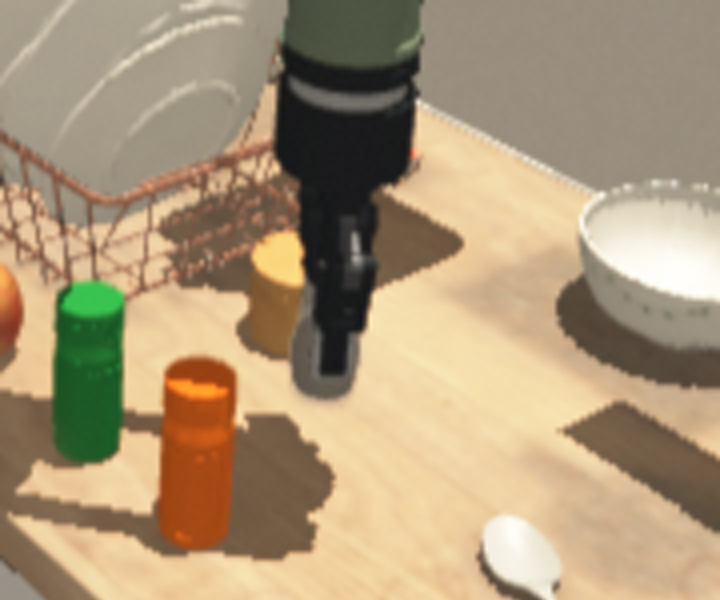

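```bash
python3 -m pendant '[[[0,0,-0.9],[0,0,0]],[[0,0,-1],[0,0,0]],[[0,0,-1],[0,0,0]],[[0,0,-1],[0,0,0]],[[0,0,-1],[0,0,0]],[[0,0,-1],[0,0,0]],[[0,0,-0.5],[0,0,0]],[[0.55,0.77,0],[0,0,0]],[[0.55,0.77,0],[0,0,0]],[[0.55,0.77,0],[0,0,0]],[[0.55,0.77,0],[0,0,0]],[[0.55,0.77,0],[0,0,0]],[[0.55,0.77,0],[0,0,0]],[[0.55,0.77,0],[0,0,0]],[[0.55,0.77,0],[0,0,0]],[[0.55,0.77,0],[0,0,0]],[[0.55,0.77,0],[0,0,0]],[[0,0,0],[0,0,0]]]'
python3 -m pendant '[[[-0.05,0.87,0],[0,0,0]],[[-0.05,0.87,0],[0,0,0]],[[-0.05,0.87,0],[0,0,0]],[[-0.05,0.87,0],[0,0,0]],[[-0.05,0.87,0],[0,0,0]],[[-0.05,0.87,0],[0,0,0]],[[-0.05,0.87,0],[0,0,0]],[[-0.05,0.87,0],[0,0,0]],[[0,0,0],[0,0,0]],[[0,0,0],[0,0,0]]]'
python3 - <<'E'
from h import *
np.set_printoptions(precision=4,suppress=True)
W=ctrl.get_image("wrist"); cv2.imwrite("pics/B_w.png",W["img"])
e=ctrl.observe()["eef_pos"]
print(rel([.578,.217,.07]),proj(W,[.578,.217,.015]),proj(W,e+[0,0,-.025]))
E
```

```text
time: 54.78
eef_pos: [0.3977, 0.0015, 0.3394]
orientation: [0.305, 0.952, 0.0, -0.001]
ft_force: [0.9, 0.6, -0.6]
gripper_width: 0.0399
time: 56.02
eef_pos: [0.5741, 0.2148, 0.3393]
orientation: [0.308, 0.951, -0.001, -0.001]
ft_force: [0.2, 0.0, -1.6]
gripper_width: 0.0403
[-0.0525  0.1142  6.7437] [277.3545 161.9184] [274.4961 250.9443]
```

View pics/B_w.png

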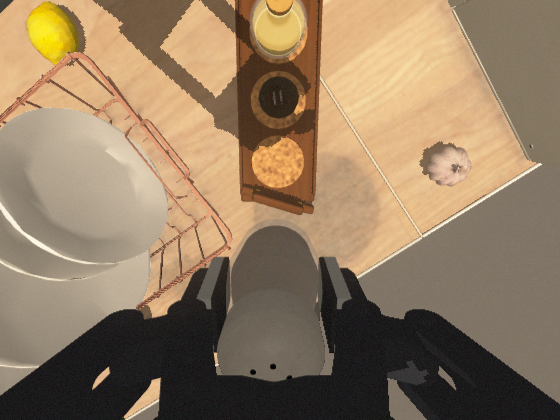

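```bash
python3 -m pendant '[[[-0.04,0.09,0.8],[0,0,0]],[[0,0,1],[0,0,0]],[[0,0,1],[0,0,0]],[[0,0,1],[0,0,0]],[[0,0,1],[0,0,0]],[[0,0,1],[0,0,0]],[[0,0,0.6],[0,0,0]],[[0,0,0.3],[0,0,0]],[[0,0,0],[0,0,0]],[[0,0,0],[0,0,0]],[[0,0,0],[0,0,0]]]'
python3 - <<'E'
from h import *
np.set_printoptions(precision=4,suppress=True)
W=ctrl.get_image("wrist"); cv2.imwrite("pics/C_w.png",W["img"])
e=ctrl.observe()["eef_pos"]
print(rel([.578,.217,.041]),proj(W,[.578,.217,.015]),proj(W,[e[0],e[1],.015]))
E
```

```text
time: 57.45
eef_pos: [0.5788, 0.2182, 0.0742]
orientation: [0.307, 0.952, 0.001, 0.001]
ft_force: [0.0, 0.3, -1.0]
gripper_width: 0.0401
[-0.0036 -0.0355  0.8227] [271.8065 228.0265] [273.987 227.722]
```

View pics/C_w.png

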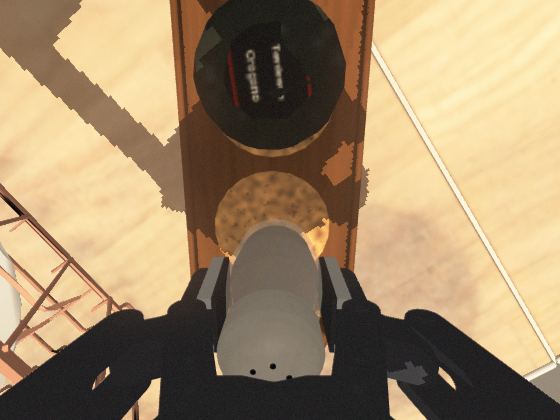

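```bash
python3 -m pendant '[[[0,0,0.4],[0,0,0]],[[0,0,0.3],[0,0,0]],[[0,0,0],[0,0,0]],[[0,0,0],[0,0,0]],[[0,0,0],[0,0,0]]]'
python3 - <<'E'
from h import *
np.set_printoptions(precision=4,suppress=True)
W=ctrl.get_image("wrist"); cv2.imwrite("pics/D_w.png",W["img"])
e=ctrl.observe()["eef_pos"]
print(rel([.578,.217,.041]),proj(W,[.578,.217,.015]),proj(W,[e[0],e[1],.015]))
E
```

```text
time: 58.12
eef_pos: [0.5781, 0.2181, 0.0449]
orientation: [0.307, 0.952, 0.0, 0.0]
ft_force: [0.3, 0.4, -0.9]
gripper_width: 0.0398
[-0.0138 -0.0248  0.1003] [272.7293 247.804 ] [274.5532 246.8593]
```

View pics/D_w.png

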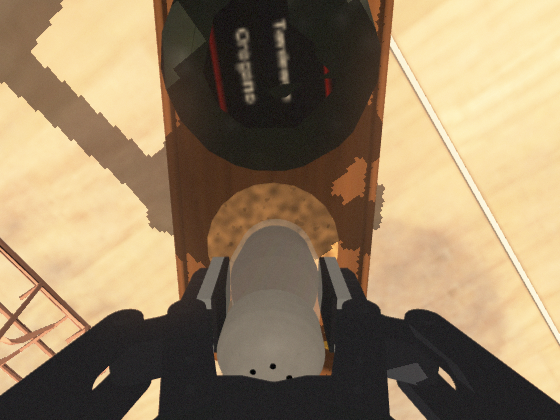

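```bash
python3 - <<'E'
from h import *
np.set_printoptions(precision=4,suppress=True)
W=ctrl.get_image("wrist")
e=ctrl.observe()["eef_pos"]
for dx in (0,-.003,-.006):
  c=e[:2]+dx*np.array([-.811,.585])
  print(dx,"top",proj(W,[*c,e[2]+.065]),"foot far",proj(W,[*(c+.022*np.array([-.811,.585])),e[2]-.025]),"sides",proj(W,[*(c+.022*np.array([.585,.811])),e[2]-.025]),"shoulder far",proj(W,[*(c+.022*np.array([-.811,.585])),e[2]+.041]))
cv2.imwrite("pics/E_w.png",cv2.resize(W["img"][170:390,190:360],None,fx=3.5,fy=3.5,interpolation=cv2.INTER_CUBIC)[:600])
S=ctrl.get_image("scene"); cv2.imwrite("pics/E_s.png",cv2.resize(S["img"][120:220,150:290],None,fx=5.5,fy=5.5,interpolation=cv2.INTER_CUBIC))
T=ctrl.get_image("top"); cv2.imwrite("pics/E_t.png",cv2.resize(T["img"][160:270,140:260],None,fx=5,fy=5,interpolation=cv2.INTER_CUBIC))
E
```

```text
0 top [275.7571 382.3831] foot far [274.5925 210.8288] sides [316.0892 250.5511] shoulder far [275.4398 271.3247]
-0.003 top [275.7212 390.9671] foot far [274.5785 216.4115] sides [315.8764 255.7451] shoulder far [275.4116 279.528 ]
-0.006 top [275.6859 399.3973] foot far [274.5647 221.9389] sides [315.6656 260.8894] shoulder far [275.3838 287.6054]
```

View pics/E_w.png

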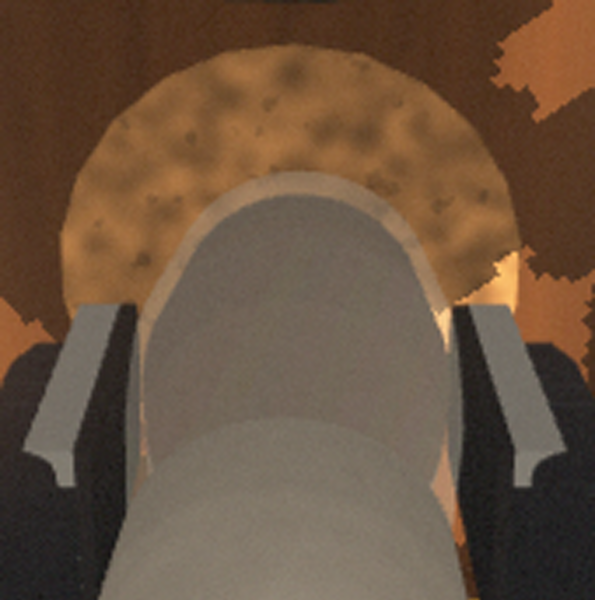

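View pics/E_s.png

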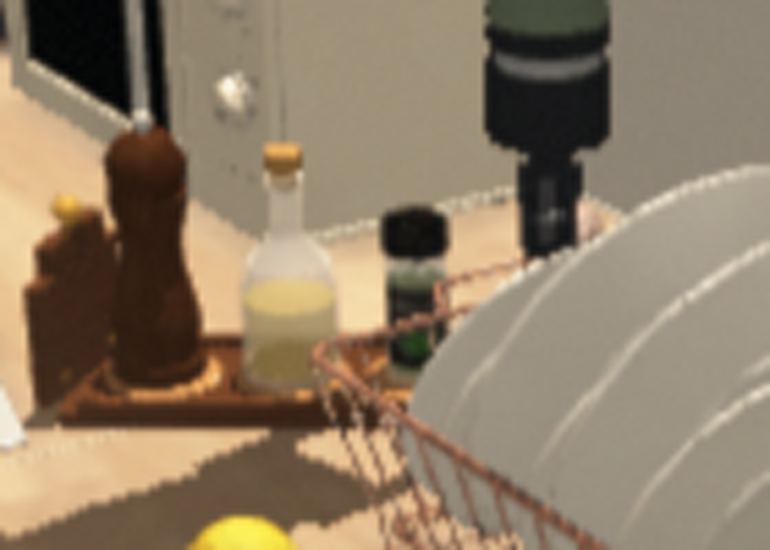

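View pics/E_t.png

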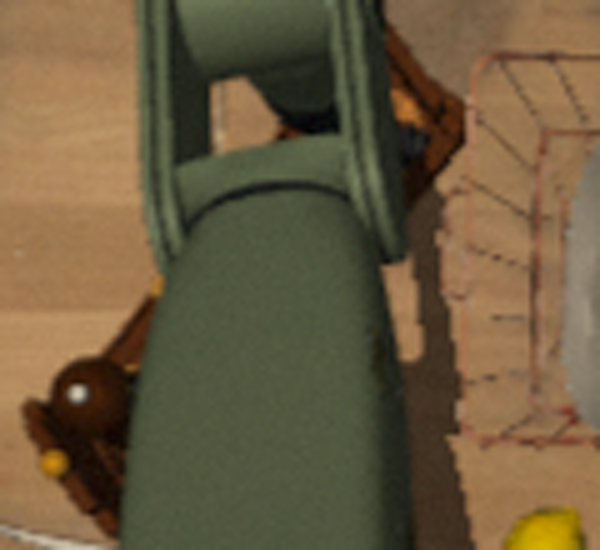

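```bash
python3 -m pendant '[[[0.03,-0.03,0.08],[0,0,0]],[[0,0,0],[0,0,0]],[[0,0,0],[0,0,0]]]'
python3 -m pendant '[[[0,0,0.05],[0,0,0]],[[0,0,0],[0,0,0]]]'
```

```text
time: 58.7
eef_pos: [0.5759, 0.2177, 0.0412]
orientation: [0.307, 0.952, -0.0, -0.0]
ft_force: [0.6, -0.5, -0.4]
gripper_width: 0.0397
time: 58.95
eef_pos: [0.5764, 0.2177, 0.0401]
orientation: [0.307, 0.952, 0.0, 0.0]
ft_force: [-0.9, 0.5, 4.4]
gripper_width: 0.0398
```

```bash
python3 -m pendant '[[[0,0,0.02],[0,0,0]],[[0,0,0],[0,0,0]],[[0,0,0],[0,0,0]],[[0,0,0],[0,0,0]],[[0,0,0],[0,0,0]],[[0,0,0],[0,0,0]]]' -0.6; python3 -m pendant '[[[0,0,-0.3],[0,0,0]],[[0,0,-0.6],[0,0,0]],[[0,0,-1],[0,0,0]],[[0,0,-1],[0,0,0]],[[0,0,-1],[0,0,0]],[[0,0,-1],[0,0,0]],[[0,0,-1],[0,0,0]],[[0,0,-1],[0,0,0]],[[0,0,-0.3],[0,0,0]],[[0,0,0],[0,0,0]],[[0,0,0],[0,0,0]]]'
python3 - <<'E'
from h import *
np.set_printoptions(precision=4,suppress=True)
W=ctrl.get_image("wrist"); cv2.imwrite("pics/F_w.png",cv2.resize(W["img"][20:260,215:335],None,fx=2.5,fy=2.5,interpolation=cv2.INTER_CUBIC))
P=[(.3838,.358),(.4483,.3112),(.5133,.2643),(.578,.217)]
for p,h in zip(P,(.185,.164,.12,.105)): print(p,(proj(W,[*p,.015])-[215,20])*2.5,(proj(W,[*p,h])-[215,20])*2.5)
E
```

```text
time: 59.7
eef_pos: [0.576, 0.2177, 0.0385]
orientation: [0.307, 0.952, 0.0, 0.0]
ft_force: [-0.3, 0.3, -0.3]
gripper_width: 0.0682
time: 61.08
eef_pos: [0.5749, 0.2175, 0.324]
orientation: [0.307, 0.952, -0.001, -0.002]
ft_force: [0.0, -0.4, 0.9]
gripper_width: 0.0683
(0.3838, 0.358) [ 155.1059 -172.088 ] [ 159.7269 -450.4141]
(0.4483, 0.3112) [153.8948  25.5711] [156.6376 -72.799 ]
(0.5133, 0.2643) [153.2331 202.9944] [154.584  201.1273]
(0.578, 0.217) [151.6906 362.2363] [152.3706 397.95  ]
```

View pics/F_w.png

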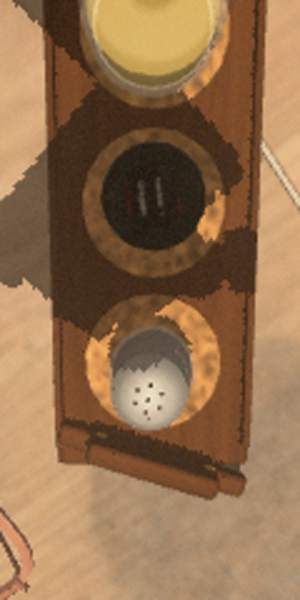

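```bash
python3 -m pendant '[[[0.06,-0.87,-0.2],[0,0,0]],[[0.06,-0.87,0],[0,0,0]],[[0.06,-0.87,0],[0,0,0]],[[0.06,-0.87,0],[0,0,0]],[[0.06,-0.87,0],[0,0,0]],[[0.06,-0.87,0],[0,0,0]],[[0.06,-0.87,0],[0,0,0]],[[0.06,-0.87,0],[0,0,0]],[[0,0,0],[0,0,0]],[[0,0,0],[0,0,0]],[[0,0,0],[0,0,0]]]'
python3 - <<'E'
from h import *
np.set_printoptions(precision=4,suppress=True)
T=ctrl.get_image("top"); cv2.imwrite("pics/G_t.png",cv2.resize(T["img"][160:270,140:450],None,fx=2.5,fy=2.5,interpolation=cv2.INTER_CUBIC)); cv2.imwrite("pics/G_t2.png",cv2.resize(T["img"][160:270,140:240],None,fx=5.4,fy=5.4,interpolation=cv2.INTER_CUBIC))
S=ctrl.get_image("scene"); cv2.imwrite("pics/G_s.png",S["img"])
P=[(.383,.357),(.4475,.310),(.5125,.2632),(.5772,.216)]
for p,h in zip(P,(.183,.164,.12,.105)): print("expected top",(proj(T,[*p,h])-[140,160]+.5)*5.4)
E
```

```text
time: 62.5
eef_pos: [0.3978, 0.0038, 0.334]
orientation: [0.307, 0.952, 0.0, -0.001]
ft_force: [0.4, -1.1, -0.1]
gripper_width: 0.0683
expected top [ 80.5846 419.8145]
expected top [180.7749 310.4327]
expected top [285.5012 212.8513]
expected top [374.677  112.4365]
```

View pics/G_t2.png

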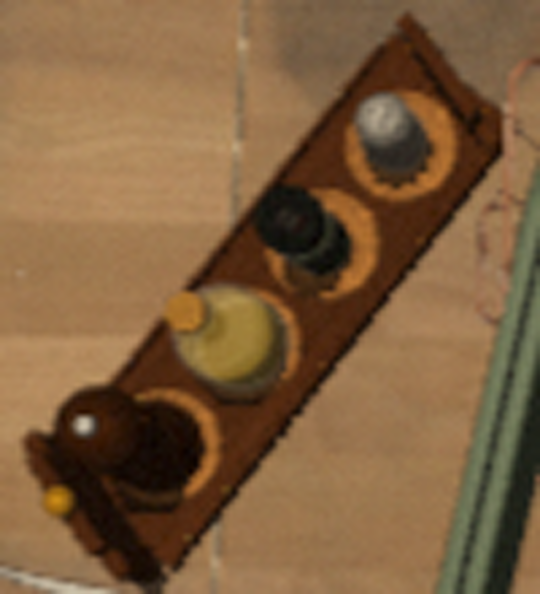

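View pics/G_t.png

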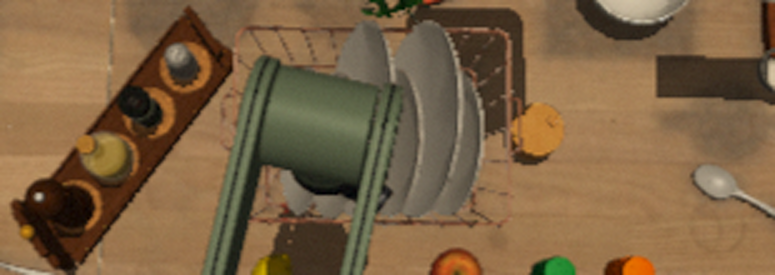

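View pics/G_s.png

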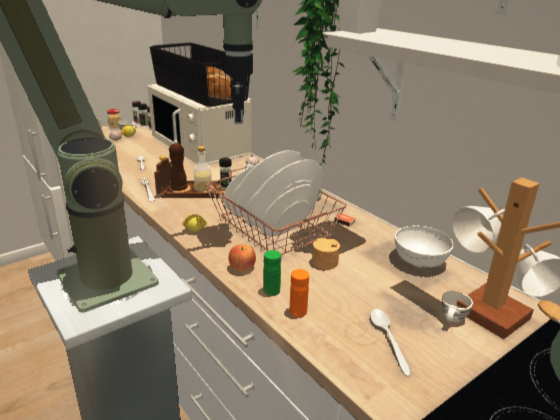

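The top view shows all four tops within about 1 px (2–3 mm) of where they should be. The order runs from tallest to shortest from the tall board, and the salt pot and look-alikes haven't moved. I'm handing in.

```bash
python3 -c "
from rig import ctrl
print(ctrl.observe()['time']); print(ctrl.finish_job())"
```

```text
62.6
the job is handed in; nothing more can be done
None
```

All four condiments are standing upright on the cork pads, and the job was handed in at 62.6 s. Pad 1, next to the tall end board, holds the pepper mill. The oil bottle is on pad 2, the spice jar on pad 3 and the salt shaker on pad 4. The salt pot and the green and orange look-alikes were not touched.

- **Placement:** in the last top view each item's top is about 1 px (2–3 mm) from the computed pad centre, all shifted the same way, so this is probably camera calibration. The wrist view put the spice jar about 2 mm off centre towards pad 2, and the salt shaker about 1.5 mm off.
- **Contact:** the gripper was open and clear at the end. The highest wrist force I saw reported was about 12 N, when setting down the oil bottle.
- **Checks that disagreed:** my first grip on the salt shaker read 37 mm against the expected 44 mm, so I let go and gripped about 10 mm lower. That grip still read 40 mm, but it held. Just before release the wrist camera suggested the shaker's foot was about 4.5 mm off centre, while its top looked within 2 mm. I took this for a rounded foot edge and moved it only about 1 mm.

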